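Set up the counter display

ROBOT

A 6-joint arm with a two-finger parallel gripper is mounted at the origin on the work surface. World frame = base frame: x ahead of the robot, y to its left, z up, the work surface at z = 0. Lengths are in m, angles in degrees, forces in N, time in s.
With the tool pointing down it reaches from about 0.3 to 1 m from the base axis. Payload 5.1 kg.
Tool frame: the origin (TCP) lies midway between the tips of the shut fingers; the grasp point (between the pads) lies 19 mm behind it (r.grasp_offset is the distance from the TCP to the grasp point, in m); z points along the fingers, y is the direction in which the jaws open and shut (so a half turn about z gives the same grasp; the last joint's range is limited). The gripper opens to 95 mm and grips with 3 to 60 N. Pads are 20 mm wide; open, the fingers measure 119 mm over their backs; the gripper's body (75 mm by 180 mm) begins 59 mm behind the grasp point.
Start: joints at [-78.759, 7.093, 94.555, -0, 78.352, -4.733], TCP at [0.179, -0.625, 0.178] pointing down, gripper open.
Joint ranges: [-149.61, 149.61], [-58.7, 133.49], [1.44, 155.28], [-77.14, 257.14], [18.33, 153.61], [-166.67, 166.67]. Speed limits (degrees/s): [147.25, 147.25, 180, 180, 180, 180].

INTERFACE

Orientations are given as a 3x3 rotation matrix whose columns are the frame's x, y, z axes.
In Python, from station import r gives the robot as it stands.
- The arm moves only by the tool servo_tool, never from a script. Its argument "commands" is a list of rows, each a list of 7 numbers: the shift along the world's x, y, z in mm, then the turn, a rotation vector about the world's x, y, z in rad, then the closure, from 0 (fully open) to 1 (shut). In form: [[dx, dy, dz, rx, ry, rz, gripper], ...]. A call has 1 to 10 rows; each row shifts and turns the commanded pose from where the row before left it; what a row does not reach is not made up. A row lasts 1/8 s, in which the tool goes at most 62.5 mm and 10.7 degrees, less where a joint would pass 70% of its speed; a pose out of reach is approached as far as the arm can. A call with a gripper value outside its range is refused whole. The fingers move at their own pace and stop on an object; "newtons" is the grip in N (left out, the last holds). Time passes only in rows, so rows that do not move let the fingers close. It gives the time, the measured TCP pose, the force and the opening at its end, in the units of the state.
- r.sense(): the state, without advancing time (a new reading comes with each control period).
- r.grab_frame(name): name is "scene" or "side" or "wrist"; returns a dict with "pixels" (400x640x3 uint8, red, green, blue), "fov_y" (degrees; the focal length in pixels is half the picture's height over the tangent of half this angle, whatever the lens; pixels are square), "cx", "cy" (the principal point, pixels), "view" (4x4, takes a point from world to camera coordinates). Camera axes: x right, y down, z forward; pixel columns grow to the right and rows downward; lengths in m; the calibration is good to about 2 mm. A picture is of the moment at which its call begins. There is no depth.
- r.finish_job(): hands the job in, once; it reports no verdict.
The state is a dict: "t": time; "joint_positions": joint angles; "joint_vel": joint speeds; "joint_torque": joint torques, N m; "tcp_pos": TCP position; "eef_rot": TCP orientation; "ft_force": force on the tool from outside, world axes, zero at the start; "moment": the same for the moment, N m; "finger_gap": opening from 0.0 (shut) to 1.0 (fully open).
Only numpy, scipy, OpenCV 4.12 (cv2) and the standard library are available. Lean on these libraries where they do the work, as an engineer would, in place of code of your own. Each camera call takes 0.05 s, during which the arm holds its last target.

TASK

Set up the little shop display: stand the tall can in the middle of the round wooden riser and the glass jar in the middle of the square riser, put the large carton upright on the bare middle of the board, halfway between the two risers, with its wider side running along the board, and then lay the flat tin centred on top of the carton. Everything stands lid up, let go and still; do not shift the short can and the small carton, which stay where they are.

Things in the scene. Friction and masses are not known exactly. Their poses are not given: they have to be found in the camera images.
- tall_can_mid (a point): Tall plain aluminium drink can standing upright on the counter: diameter 53 mm, height 110 mm. Point at its centre, 55 mm above its underside; z is its axis, up. Goes on the round riser.
- jar_mid (a point): Small amber glass jar standing upright, diameter 62 mm up to 52 mm high, with a steel lid of diameter 58 mm on top; 75 mm high overall. Point at its centre, 37.5 mm above its underside; z is its axis, up. Goes on the square riser.
- big_carton_mid (a point): Large closed cardboard carton standing upright: 55 mm along its own x, 68 mm along its own y (the wider side), 85 mm high. Point at its centre, 42.5 mm above its underside; z up. Goes on the middle of the board, its y along the board's y (either way round).
- flat_tin_mid (a point): Flat round steel tin lying lid up: diameter 60 mm (58 mm below its lid, the lid being the upper 10 mm), height 26 mm. Point at its centre, 13 mm above its underside; z is its axis, up. Goes on top of the large carton.
- board: Thin light wooden display board, fixed to the counter: 110 mm along its x, 380 mm along its y (its long direction), 8 mm thick. Origin at the centre of its underside, on the counter at z = 0. It carries the two risers 135 mm either side of its middle; which riser is at which end varies.
- round_riser: Round wooden riser fixed on one end of the board: diameter 90 mm, height 30 mm; its top is 38 mm above the counter. Origin at the centre of its underside (8 mm above the counter).
- square_riser: Square wooden riser fixed on the other end of the board: 90 x 90 mm, height 45 mm, sides parallel to the board; its top is 53 mm above the counter. Origin at the centre of its underside (8 mm above the counter).
- short_can_mid (a point): Short aluminium can, loose bystander, to be left alone: diameter 53 mm, height 70 mm. Point at its centre, 35 mm above its underside.
- small_carton_mid (a point): Small cardboard carton, loose bystander, to be left alone: 38 x 46 mm, height 55 mm. Point at its centre, 27.5 mm above its underside.
Mind the look-alikes: they are no part of the job. What is shaped like the part that bears tall_can_mid but green or red is not meant.

How it is judged (in metres and radians):
At the end, for the whole second after the job is handed in: Can on the round riser, jar on the square riser, each within 13 mm of centre; large carton within 13 mm of the board's middle, wider side along the board within 0.17 rad; flat tin on the carton within 12 mm; heights within 6 mm, upright within 0.12 rad, at rest (horizontal distance between tall_can_mid and round_riser below 0.013 m and height (world z) of tall_can_mid between 0.087 and 0.099 m and horizontal distance between jar_mid and square_riser below 0.013 m and height (world z) of jar_mid between 0.0845 and 0.0965 m and x of big_carton_mid in the frame of board between -0.013 and 0.013 m and y of big_carton_mid in the frame of board between -0.013 and 0.013 m and height (world z) of big_carton_mid between 0.0445 and 0.0565 m and angle between the y axis of big_carton_mid and the y axis of board, either way round below 0.17 rad and horizontal distance between flat_tin_mid and big_carton_mid below 0.012 m and height (world z) of flat_tin_mid between 0.1 and 0.112 m and angle between each of tall_can_mid, jar_mid, big_carton_mid, flat_tin_mid's own z axis and vertical below 0.12 rad and linear speed of each of tall_can, jar, big_carton, flat_tin below 0.02 m/s); the robot touches nothing.
It fails at once if the short can is moved more than 20 mm or knocked over (distance of short_can_mid from where it was at the start of the episode above 0.02 m or angle between short_can_mid's own z axis and vertical above 0.3 rad).
It fails at once if the small carton is moved more than 20 mm or knocked over (distance of small_carton_mid from where it was at the start of the episode above 0.02 m or angle between small_carton_mid's own z axis and vertical above 0.3 rad).
It also fails if it takes over 115 s, if anything falls off the work surface, if the arm or the gripper's body presses on something with over 40 N, if the wrist force passes 120 N, or if a joint passes its speed limit or range.

## Working session

There is one attempt and no reset: what is moved stays moved. The work goes in short steps, Python scripts to look and compute and a tool call to move; the robot and the scene stay as the last step left them, time stands still between calls to the robot, and variables do not carry over. Pictures are saved under pics/ and viewed, and the job is handed in when it is done.

Besides the shell and the picture viewer there is one more tool, called after ">>>" in YAML: its name, and indented under it one key for each argument. servo_tool: Moves the arm, as the interface text tells. Its arguments: {"type":"object","properties":{"commands":{"type":"array","items":{"type":"array","items":{"type":"number"}}},"newtons":{"type":"number"}},"required":["commands"]}

```bash
mkdir -p pics; ls
python3 - <<'E'
from station import r
import cv2,numpy as np
s=r.sense(); print(s['t'],s['tcp_pos'],s['eef_rot'],s['finger_gap'],r.grasp_offset)
for n in ['scene','side','wrist']:
    f=r.grab_frame(n); cv2.imwrite(f'pics/{n}0.png',f['pixels'][:,:,::-1]); print(n,f['fov_y'],f['cx'],f['cy'],np.round(f['view'],4).tolist())
    np.savez(f'{n}0.npz',**f)
E
```

```text
pics
0.0 [ 0.17871718 -0.62419544  0.17662018] [[ 9.61383257e-01  2.75212779e-01 -3.99026693e-04]
 [ 2.75213016e-01 -9.61381164e-01  2.01314772e-03]
 [ 1.70427232e-04 -2.04522385e-03 -9.99997894e-01]] 1.0008026669294223 0.0188
scene 49.87698953201487 319.18769608199193 203.03210769863662 [[-0.4776, 0.8785, 0.0096, 0.2171], [0.5203, 0.2917, -0.8026, -0.2508], [-0.7079, -0.3783, -0.5965, 1.7074], [0.0, 0.0, 0.0, 1.0]]
side 51.4748958754652 318.3722867258786 204.92691031057478 [[-0.7634, -0.6457, -0.0159, 0.441], [-0.4478, 0.5468, -0.7075, 0.2882], [0.4655, -0.533, -0.7066, 0.8486], [0.0, 0.0, 0.0, 1.0]]
wrist 64.9809823443899 321.77298350410626 199.15813935240712 [[0.2755, -0.9613, -0.001, -0.6497], [-0.9243, -0.2652, 0.2744, -0.0314], [-0.264, -0.0747, -0.9616, 0.3909], [0.0, 0.0, 0.0, 1.0]]
```

View pics/scene0.png

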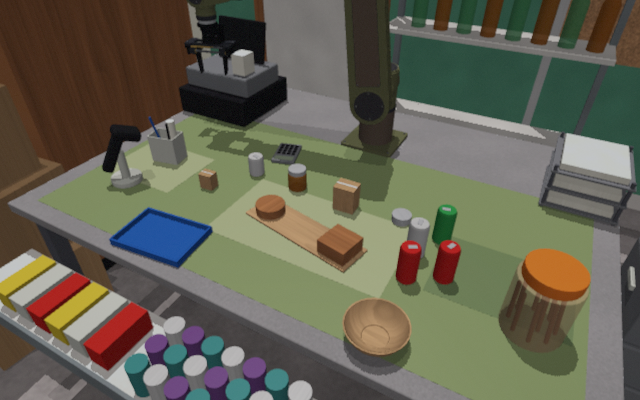

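View pics/side0.png

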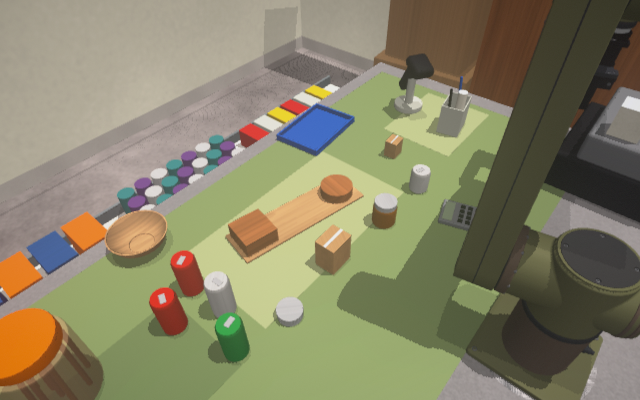

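View pics/wrist0.png

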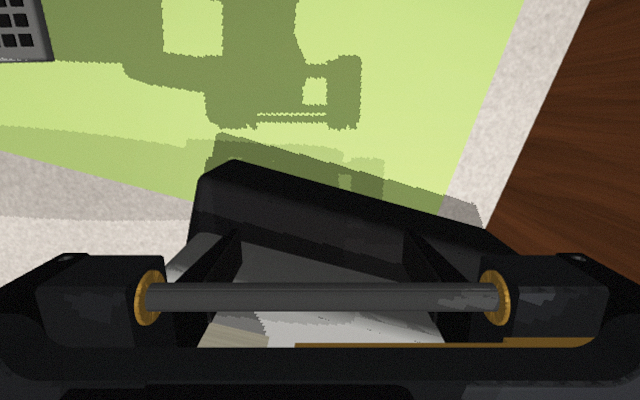

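The scene picture shows these candidates. Tall can: silver at (419,238), green at (445,223), red at (409,262) and red at (447,262), plus the short silver can at (257,164). Plain aluminium and tall means (419,238). The carton to move is the larger one at (346,196), not the small one at (208,180). The jar is at (297,178) and the tin at (401,217). Next come close crops.

Run:
```python
import cv2
a=cv2.imread('pics/scene0.png'); b=cv2.imread('pics/side0.png')
cv2.imwrite('pics/c1.png',cv2.resize(a[150:290,235:475],None,fx=3.3,fy=3.3,interpolation=cv2.INTER_CUBIC))
cv2.imwrite('pics/c2.png',cv2.resize(b[160:370,140:440],None,fx=2.6,fy=2.6,interpolation=cv2.INTER_CUBIC))
```

```text
(no output)
```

View pics/c1.png

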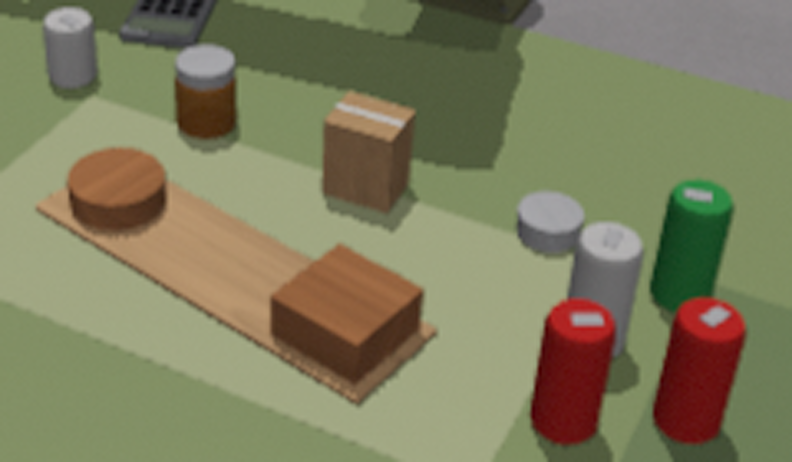

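View pics/c2.png

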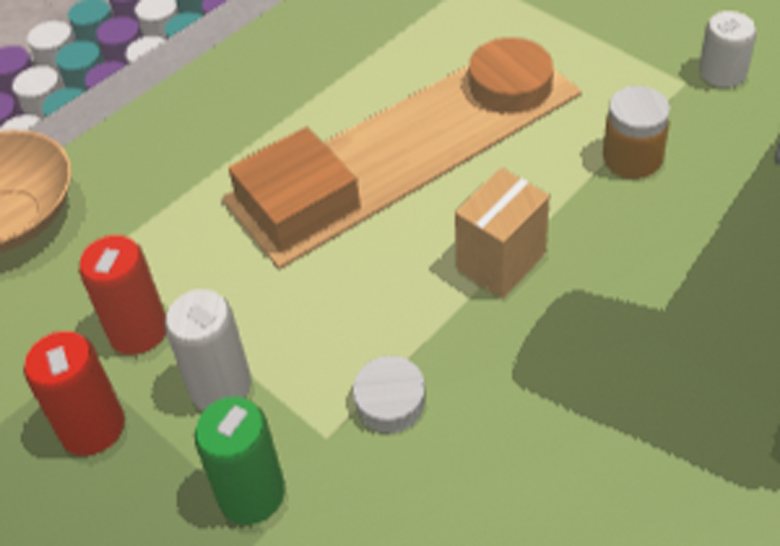

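```bash
cat > h.py <<'E'
import numpy as np, cv2
def load(n):
    return dict(np.load(f'{n}.npz'))
def foc(f): return 200/np.tan(np.radians(float(f['fov_y']))/2)
def back(f,u,v,z):
    V=f['view'];R=V[:3,:3];t=V[:3,3];c=-R.T@t
    d=R.T@np.array([(u-f['cx'])/foc(f),(v-f['cy'])/foc(f),1]); return (c+d*(z-c[2])/d[2])
def proj(f,P):
    P=np.atleast_2d(P);q=P@f['view'][:3,:3].T+f['view'][:3,3]
    return np.c_[f['cx']+foc(f)*q[:,0]/q[:,2],f['cy']+foc(f)*q[:,1]/q[:,2]]
E
python3 - <<'E'
from h import *
a=load('scene0');b=load('side0')
C1=lambda p:(235+p[0]/3.3-.35,150+p[1]/3.3-.35)
C2=lambda p:(140+p[0]/2.6-.3,160+p[1]/2.6-.3)
pts={'short':(.07,(70,19),(728,29)),'jar':(.075,(205,63),(639,110)),'tin':(.026,(550,213),(389,387)),'tall':(.11,(609,244),(202,316)),
'green':(.11,(700,199),(234,427)),'red1':(.11,(580,317),(113,261)),'red2':(.11,(708,317),(58,362)),'round':(.038,(117,177),(510,72)),
'sqA':(.053,(341,245),(357,180)),'sqB':(.053,(422,294),(283,221)),'sqC':(.053,(357,339),(231,180)),'sqD':(.053,(273,300),(308,128)),
'bC(-x -y)':(.008,(358,402),(223,198)),'b':(.008,(436,330),(278,267)),'bfar':(.008,(37,207),None),'bfar2':(.008,None,(580,92)),
'cA':(.085,(349,93),(549,187)),'cB':(.085,(414,110),(505,222)),'cC':(.085,(392,138),(457,210)),'cD':(.085,(324,127),(505,170))}
for k,(z,p,q) in pts.items():
    print(k,z,*(np.round(back(f,*C(x),z)[:2],4) if x else None for f,C,x in ((a,C1,p),(b,C2,q))))
E
```

```text
short 0.07 [ 0.4254 -0.262 ] [ 0.4292 -0.2555]
jar 0.075 [ 0.437  -0.0928] [ 0.4312 -0.0903]
tin 0.026 [0.4358 0.2681] [0.4327 0.2672]
tall 0.11 [0.5579 0.3499] [0.5492 0.348 ]
green 0.11 [0.4651 0.397 ] [0.4574 0.3954]
red1 0.11 [0.6506 0.3578] [0.6473 0.3594]
red2 0.11 [0.6044 0.4406] [0.601  0.4446]
round 0.038 [ 0.5944 -0.0932] [ 0.5865 -0.0858]
sqA 0.053 [0.5986 0.1374] [0.5944 0.1357]
sqB 0.053 [0.6225 0.2227] [0.6116 0.2144]
sqC 0.053 [0.6959 0.1999] [0.6865 0.2114]
sqD 0.053 [0.6878 0.1207] [0.68   0.1171]
bC(-x -y) 0.008 [0.7161 0.2128] [0.7111 0.2103]
b 0.008 [0.6099 0.2333] [0.6066 0.2336]
bfar 0.008 [ 0.6364 -0.1557] None
bfar2 0.008 None [ 0.5284 -0.1344]
cA 0.085 [0.4297 0.0602] [0.4337 0.0514]
cB 0.085 [0.4259 0.1251] [0.4388 0.1078]
cC 0.085 [0.4766 0.1263] [0.4797 0.1239]
cD 0.085 [0.4911 0.0653] [0.4768 0.0603]
```

```bash
cat > fit.py <<'E'
from h import *
from scipy.optimize import minimize
def grad(f,up=1):
    g=cv2.GaussianBlur(f['pixels'].astype(np.float32),(0,0),1.0)
    gx=cv2.Sobel(g,cv2.CV_32F,1,0);gy=cv2.Sobel(g,cv2.CV_32F,0,1)
    return np.minimum(np.sqrt((gx**2+gy**2).sum(2)),200)
def circ(r,z,n=60):
    a=np.linspace(0,2*np.pi,n,endpoint=False);return np.c_[r*np.cos(a),r*np.sin(a),0*a+z]
def rect(sx,sy,z):
    return np.array([[-sx,-sy,z],[sx,-sy,z],[sx,sy,z],[-sx,sy,z]])/np.array([2,2,1])
def samp(poly,n=160):
    p=np.vstack([poly,poly[:1]]);d=np.r_[0,np.cumsum(np.linalg.norm(np.diff(p,axis=0),axis=1))]
    s=np.linspace(0,d[-1],n,endpoint=False);return np.c_[np.interp(s,d,p[:,0]),np.interp(s,d,p[:,1])]
def tf(P,x,y,th):
    c,s=np.cos(th),np.sin(th);return np.c_[x+c*P[:,0]-s*P[:,1],y+s*P[:,0]+c*P[:,1],P[:,2]]
def outlines(f,parts,x,y,th):
    # parts: list of (bottom,top) loops
    o=[]
    for bt,tp in parts:
        T=proj(f,tf(tp,x,y,th)); o.append(T)
        A=np.vstack([T,proj(f,tf(bt,x,y,th))]).astype(np.float32)
        o.append(cv2.convexHull(A)[:,0])
    return o
def score(f,g,parts,x,y,th):
    v=[]
    for o in outlines(f,parts,x,y,th):
        p=samp(o).astype(np.float32)
        v.append(cv2.remap(g,p[None,:,0],p[None,:,1],cv2.INTER_LINEAR).mean())
    return np.mean(v)
def off(P,x,y): return P+np.array([x,y,0])
def cyl(r,h,z0=0,x=0,y=0): return (off(circ(r,z0),x,y),off(circ(r,z0+h),x,y))
def box(a,b,h,z0=0,x=0,y=0): return (off(rect(a,b,z0),x,y),off(rect(a,b,z0+h),x,y))
def board(sg): return [box(.11,.38,.008),cyl(.045,.03,.008,0,sg*.135),box(.09,.09,.045,.008,0,-sg*.135)]
M={'tall':[cyl(.0265,.11)],'short':[cyl(.0265,.07)],'jar':[cyl(.031,.052),cyl(.029,.023,.052)],'tin':[cyl(.030,.010,.016),cyl(.029,.026)],
'carton':[box(.055,.068,.085)],'small':[box(.038,.046,.055)],'board':board(1)}
def fit(frames,gs,name,x0,rng=.012,free=True):
    parts=M[name]; rot=name in('carton','small','board')
    fun=lambda p:-sum(score(f,g,parts,p[0],p[1],p[2] if rot else 0) for f,g in zip(frames,gs))
    best=None
    G=np.arange(-rng,rng+1e-9,.004); TH=[x0[2]+d for d in ((-.12,0,.12) if rot else (0,))]
    c=min(((fun((x0[0]+dx,x0[1]+dy,t)),x0[0]+dx,x0[1]+dy,t) for dx in G for dy in G for t in TH))
    p=np.array(c[1:]); k=3 if rot else 2
    S=np.vstack([np.zeros(k)]+[np.eye(k)[i]*(.003,.003,.05)[i] for i in range(k)])
    full=lambda q:fun(q if rot else np.r_[q,0])
    m=minimize(full,p[:k],method='Nelder-Mead',options=dict(initial_simplex=p[:k]+S,xatol=2e-4,fatol=1e-2))
    return m.x,-m.fun
E
cat > f1.py <<'E'
from fit import *
a=load('scene0');b=load('side0');ga,gb=grad(a),grad(b)
# board axis direction from near-end to round end
init={'tall':(.554,.349,0),'short':(.427,-.259,0),'jar':(.434,-.092,0),'tin':(.434,.268,0),'board':(.617,.038,0),'carton':(.454,.09,0),'small':(.5,-.35,0)}
import sys
d=np.array([.590,-.089])-np.array([.647,.170]); th=np.arctan2(d[1],d[0])-np.pi/2
init['board']=(.6185,.04,th)
sm=(208,176); init['small']=(*back(a,*sm,.04)[:2],.2)
imgs=[a['pixels'][:,:,::-1].copy(),b['pixels'][:,:,::-1].copy()]
imgs=[cv2.resize(i,None,fx=3,fy=3,interpolation=cv2.INTER_CUBIC) for i in imgs]
for n,x0 in init.items():
    cands=[x0] if n not in('carton','small') else [(x0[0],x0[1],t) for t in (0,.4,.8,1.2,1.6,2.0,2.4,2.8)]
    J=max((fit([a,b],[ga,gb],n,c) for c in cands),key=lambda z:z[1])
    x1=tuple(J[0]) if len(J[0])==3 else (*J[0],0)
    A=fit([a],[ga],n,x1);B=fit([b],[gb],n,x1)
    print(n,np.round(J[0],4),round(J[1],1),'| scene',np.round(A[0],4),round(A[1]),'| side',np.round(B[0],4),round(B[1]),flush=True)
    for im,f in zip(imgs,(a,b)):
        for o in outlines(f,M[n],*x1): cv2.polylines(im,[np.int32(np.round(o*3+1))],True,(255,0,255),1)
cv2.imwrite('pics/o1.png',imgs[0][360:900,480:1280][:,:]);cv2.imwrite('pics/o2.png',imgs[1][400:1000,500:1300])
E
time python3 f1.py
```

```text
tall [0.5536 0.3501] 310.9 | scene [0.555 0.35 ] 157 | side [0.5529 0.3505] 157
short [ 0.4288 -0.2622] 344.0 | scene [ 0.4247 -0.2655] 174 | side [ 0.4289 -0.2625] 172
jar [ 0.4336 -0.0956] 296.3 | scene [ 0.427  -0.0986] 166 | side [ 0.435  -0.0973] 137
tin [0.4335 0.2672] 332.7 | scene [0.4324 0.2676] 172 | side [0.434  0.2665] 163
board [ 0.6215  0.0366 -3.3515] 336.3 | scene [ 0.6215  0.0368 -3.3524] 166 | side [ 0.6216  0.0365 -3.3496] 171
carton [0.4542 0.0934 3.1697] 333.4 | scene [0.4531 0.093  3.2444] 175 | side [0.4543 0.0936 3.157 ] 160
small [ 0.5735 -0.3509  0.103 ] 321.0 | scene [ 0.5788 -0.3475  0.109 ] 163 | side [ 0.5726 -0.3506  0.114 ] 169
real	0m3.078s
user	0m3.298s
sys	0m0.424s
```

View pics/o1.png

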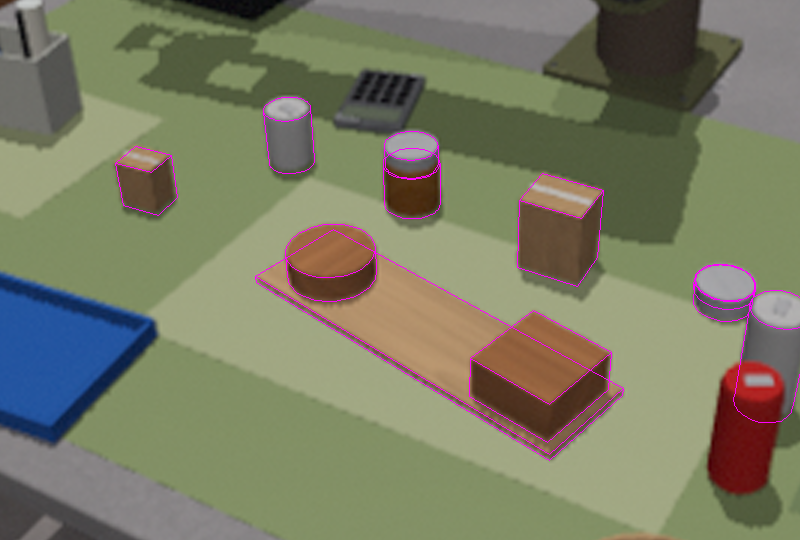

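View pics/o2.png

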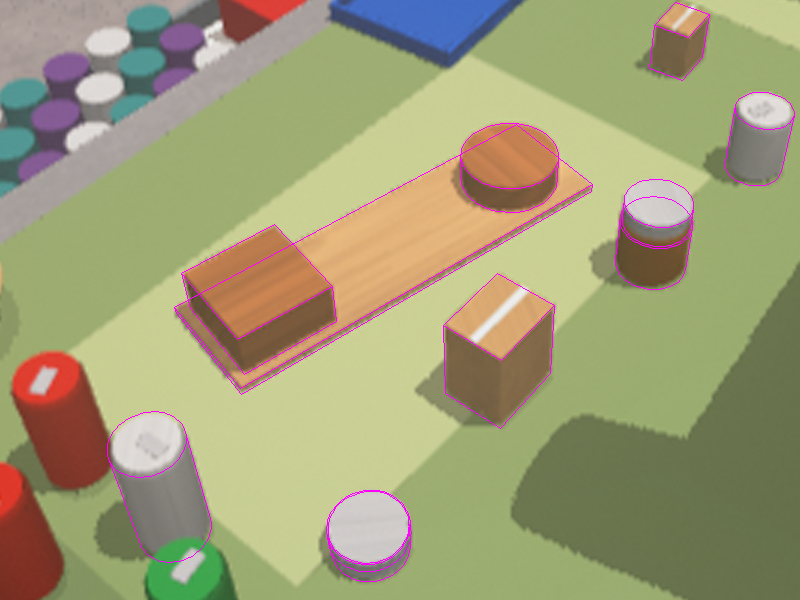

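Run:
```python
from h import *
a=load('scene0')
print('pen',back(a,165,163,0),back(a,155,120,.15),'reg corner',back(a,216,122,0),back(a,280,95,.05))
th=-3.3515;y=np.array([-np.sin(th),np.cos(th)]);c=np.array([.6215,.0366]);print(c+.135*y,c-.135*y,y)
f=load('wrist0');V=f['view'];print(-V[:3,:3].T@V[:3,3])
```

```text
pen [ 0.53494356 -0.58953988  0.        ] [ 0.50778283 -0.62179823  0.15      ] reg corner [ 1.83970460e-01 -6.44435597e-01  1.11022302e-16] [-0.09403591 -0.49932303  0.05      ]
[ 0.59337015 -0.09543678] [0.64962985 0.16863678] [-0.20836928 -0.97805023]
[ 0.25323931 -0.60365833  0.38390865]
```

>>> servo_tool:
  commands:
    - [4,15,10,0,0,0,0]
    - [14,35,10,0,0,0,0]
    - [19,50,0,0,0,0,0]
    - [19,50,0,0,0,0,0]
    - [19,50,0,0,0,0,0]
    - [19,50,0,0,0,0,0]
    - [19,50,0,0,0,0,0]
    - [19,50,0,0,0,0,0]
    - [19,50,0,0,0,0,0]
    - [19,50,0,0,0,0,0]
  newtons: 20

```text
t: 1.4
tcp_pos: [0.3489, -0.1728, 0.1985]
eef_rot: [[0.961, 0.275, 0.002], [0.275, -0.961, -0.001], [0.001, 0.001, -1.0]]
ft_force: [1.0, 0.3, -0.8]
finger_gap: 1.006
```

>>> servo_tool:
  commands:
    - [20,50,0,0,0,0,0]
    - [20,50,0,0,0,0,0]
    - [20,50,0,0,0,0,0]
    - [20,50,0,0,0,0,0]
    - [20,50,0,0,0,0,0]
    - [20,50,0,0,0,0,0]
    - [20,50,0,0,0,0,0]
    - [20,50,0,0,0,0,0]
    - [20,50,0,0,0,0,0]
    - [0,0,0,0,0,0,0]

```text
t: 2.65
tcp_pos: [0.5284, 0.278, 0.1978]
eef_rot: [[0.96, 0.279, -0.001], [0.279, -0.96, 0.0], [-0.001, -0.0, -1.0]]
ft_force: [0.5, 0.9, -0.3]
finger_gap: 1.002
```

>>> servo_tool:
  commands:
    - [10,30,0,0,0,0,0]
    - [10,30,0,0,0,0,0]
    - [5,12,0,0,0,0,0]
    - [0,0,-20,0,0,0,0]
    - [0,0,-20,0,0,0,0]
    - [0,0,-20,0,0,0,0]
    - [0,0,0,0,0,0,0]

```text
t: 3.52
tcp_pos: [0.5519, 0.3455, 0.1341]
eef_rot: [[0.962, 0.275, -0.005], [0.275, -0.962, -0.003], [-0.006, 0.001, -1.0]]
ft_force: [-0.3, 0.5, -0.6]
finger_gap: 1.005
```

```bash
cat > look.py <<'E'
import sys,numpy as np,cv2
from station import r
from fit import *
tag=sys.argv[1]; s=r.sense(); print(s['t'],np.round(s['tcp_pos'],4),round(s['finger_gap'],3))
for n in sys.argv[2:]:
    f=r.grab_frame(n); np.savez(f'{n}_{tag}.npz',**f); im=f['pixels'][:,:,::-1].copy()
    p=proj(f,s['tcp_pos'])[0]; cv2.drawMarker(im,(int(p[0]),int(p[1])),(255,0,255),cv2.MARKER_CROSS,12,1)
    cv2.imwrite(f'pics/{n}_{tag}.png',im)
E
python3 look.py a wrist side
```

```text
3.525 [0.5519 0.3455 0.1341] 1.005
```

View pics/wrist_a.png

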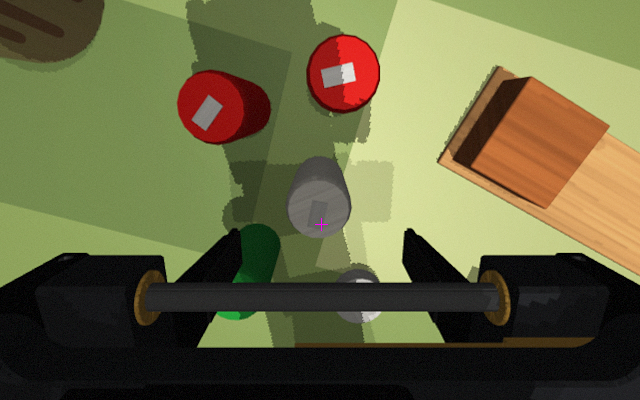

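View pics/side_a.png

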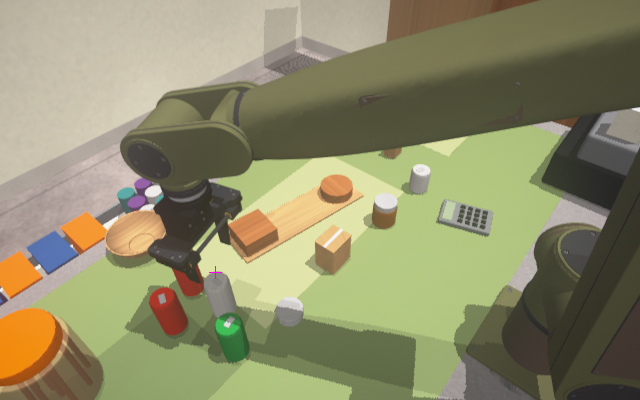

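The wrist view shows the silver can's lid at about (319,208), with the TCP mark at (321,224). The red cans are at (220,105) and (343,73), and green is at (245,290). I'll refine the positions with the wrist frame.

Run:
```python
from fit import *
w=load('wrist_a');g=grad(w)
print('click',back(w,319,208,.11),'bottom?')
print(fit([w],[g],'tall',(.5536,.35,0)))
print(fit([w],[g],'board',(.6215,.0366,-3.3515)))
```

```text
click [0.55539662 0.34815736 0.11      ] bottom?
(array([0.55727571, 0.34950258]), np.float64(95.38796997070312))
(array([ 0.62071195,  0.03498398, -3.35538574]), np.float64(97.17513275146484))
```

>>> servo_tool:
  commands:
    - [2,4,-10,0,0,0,0]
    - [0,0,-20,0,0,0,0]
    - [0,0,-20,0,0,0,0]
    - [0,0,-18,0,0,0,0]
    - [0,0,-10,0,0,0,0]
    - [0,0,0,0,0,0,0]
    - [0,0,0,0,0,0,1]
    - [0,0,0,0,0,0,1]
    - [0,0,0,0,0,0,1]
    - [0,0,0,0,0,0,1]

```text
t: 4.88
tcp_pos: [0.556, 0.3512, 0.0602]
eef_rot: [[0.961, 0.275, 0.001], [0.275, -0.961, 0.0], [0.001, -0.0, -1.0]]
ft_force: [0.0, 0.1, 0.4]
finger_gap: 0.633
```

>>> servo_tool:
  commands:
    - [0,0,0,0,0,0,1]
    - [0,0,0,0,0,0,1]
    - [0,0,0,0,0,0,1]

```text
t: 5.25
tcp_pos: [0.556, 0.3511, 0.06]
eef_rot: [[0.961, 0.275, 0.0], [0.275, -0.961, 0.0], [0.0, 0.0, -1.0]]
ft_force: [-0.8, 0.2, 1.1]
finger_gap: 0.543
```

>>> servo_tool:
  commands:
    - [0,0,0,0,0,0,1]
    - [0,0,10,0,0,0,1]
    - [0,0,20,0,0,0,1]
    - [0,0,25,0,0,0,1]
    - [0,0,20,0,0,0,1]
    - [0,0,15,0,0,0,1]
    - [1,-12,5,0,0,0,1]
    - [2,-24,0,0,0,0,1]
    - [3,-30,0,0,0,0,1]
    - [3,-35,0,0,0,0,1]

```text
t: 6.5
tcp_pos: [0.564, 0.2475, 0.1532]
eef_rot: [[0.961, 0.275, -0.002], [0.275, -0.961, -0.001], [-0.003, 0.001, -1.0]]
ft_force: [0.3, -0.2, -2.0]
finger_gap: 0.544
```

>>> servo_tool:
  commands:
    - [3,-35,0,0,0,0,1]
    - [3,-35,0,0,0,0,1]
    - [3,-35,0,0,0,0,1]
    - [3,-35,0,0,0,0,1]
    - [3,-35,0,0,0,0,1]
    - [3,-35,0,0,0,0,1]
    - [3,-35,0,0,0,0,1]
    - [3,-35,0,0,0,0,1]
    - [2,-30,0,0,0,0,1]
    - [1,-20,0,0,0,0,1]

```text
t: 7.75
tcp_pos: [0.5904, -0.0822, 0.1535]
eef_rot: [[0.962, 0.273, -0.002], [0.273, -0.962, 0.0], [-0.002, -0.001, -1.0]]
ft_force: [0.5, 0.2, -0.8]
finger_gap: 0.545
```

>>> servo_tool:
  commands:
    - [0,-10,0,0,0,0,1]
    - [0,0,-15,0,0,0,1]
    - [0,0,-15,0,0,0,1]
    - [0,0,0,0,0,0,1]
    - [0,0,0,0,0,0,1]

```text
t: 8.38
tcp_pos: [0.5918, -0.0893, 0.1246]
eef_rot: [[0.961, 0.276, -0.0], [0.276, -0.961, 0.0], [-0.0, -0.0, -1.0]]
ft_force: [0.2, -0.5, -1.4]
finger_gap: 0.542
```

```bash
python3 look.py b wrist scene side
```

```text
8.375 [ 0.5918 -0.0893  0.1246] 0.542
```

View pics/wrist_b.png

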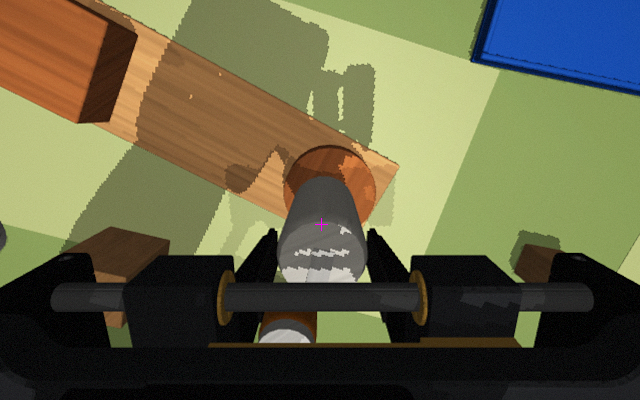

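View pics/scene_b.png

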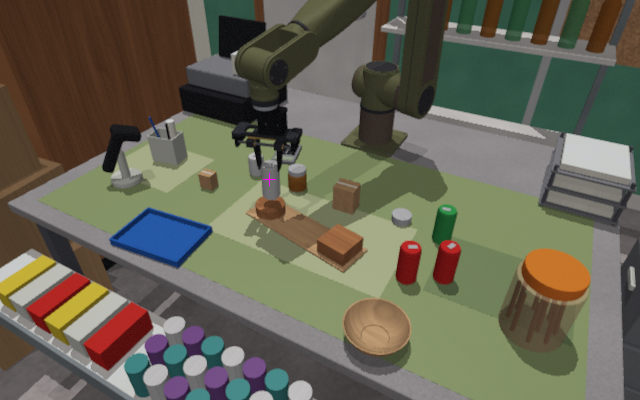

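>>> servo_tool:
  commands:
    - [2,-5,0,0,0,0,1]
    - [0,0,-10,0,0,0,1]
    - [0,0,-8,0,0,0,1]
    - [0,0,-4,0,0,0,1]
    - [0,0,-3,0,0,0,1]
    - [0,0,0,0,0,0,1]
    - [0,0,0,0,0,0,1]

```text
t: 9.4
tcp_pos: [0.5941, -0.0949, 0.1002]
eef_rot: [[0.961, 0.275, 0.001], [0.275, -0.961, -0.0], [0.0, 0.0, -1.0]]
ft_force: [-0.9, -1.1, -1.3]
finger_gap: 0.55
```

>>> servo_tool:
  commands:
    - [0,0,-2,0,0,0,1]
    - [0,0,0,0,0,0,1]
    - [0,0,0,0,0,0,1]

```text
t: 9.78
tcp_pos: [0.5939, -0.095, 0.098]
eef_rot: [[0.961, 0.275, 0.0], [0.275, -0.961, -0.0], [0.0, 0.0, -1.0]]
ft_force: [-0.4, 0.0, -0.1]
finger_gap: 0.547
```

>>> servo_tool:
  commands:
    - [0,0,-0.5,0,0,0,1]
    - [0,0,0,0,0,0,0.35]
    - [0,0,0,0,0,0,0]
    - [0,0,0,0,0,0,0]
    - [0,0,0,0,0,0,0]
    - [0,0,0,0,0,0,0]
    - [0,0,0,0,0,0,0]

```text
t: 10.65
tcp_pos: [0.5938, -0.0949, 0.0973]
eef_rot: [[0.961, 0.275, -0.0], [0.275, -0.961, 0.0], [-0.0, -0.0, -1.0]]
ft_force: [1.3, 0.3, -0.2]
finger_gap: 0.995
```

>>> servo_tool:
  commands:
    - [0,0,10,0,0,0,0]
    - [0,0,20,0,0,0,0]
    - [0,0,25,0,0,0,0]
    - [0,0,25,0,0,0,0]
    - [-10,0,10,0,0,0,0]
    - [-30,0,0,0,0,0,0]
    - [-40,0,0,0,0,0,0]
    - [-40,0,0,0,0,0,0]
    - [-30,0,0,0,0,0,0]
    - [-10,0,0,0,0,0,0]

```text
t: 11.9
tcp_pos: [0.4324, -0.0948, 0.1874]
eef_rot: [[0.962, 0.275, 0.001], [0.275, -0.962, -0.0], [0.001, 0.0, -1.0]]
ft_force: [-0.2, 0.5, 0.9]
finger_gap: 1.002
```

```bash
python3 look.py c wrist scene side
python3 - <<'E'
from fit import *
M['canr']=[cyl(.0265,.11,.038)]
fs=[load(n+'_c') for n in('scene','side','wrist')];gs=[grad(f) for f in fs]
for k in ([0,1],[0],[1],[2]): print(k,fit([fs[i] for i in k],[gs[i] for i in k],'canr',(.594,-.095,0)), fit([fs[i] for i in k],[gs[i] for i in k],'jar',(.434,-.0956,0)))
E
```

```text
11.9 [ 0.4324 -0.0948  0.1874] 1.002
[0, 1] (array([ 0.59276934, -0.09572033]), np.float64(355.2535400390625)) (array([ 0.43435572, -0.09609341]), np.float64(274.6446533203125))
[0] (array([ 0.59212917, -0.09668487]), np.float64(177.0384979248047)) (array([ 0.43002424, -0.0976284 ]), np.float64(151.42724609375))
[1] (array([ 0.59256267, -0.09479534]), np.float64(179.7095489501953)) (array([ 0.43572366, -0.09724511]), np.float64(128.86544799804688))
[2] (array([ 0.5939115 , -0.09780266]), np.float64(72.44668579101562)) (array([ 0.43200511, -0.09747108]), np.float64(156.6683349609375))
```

View pics/wrist_c.png

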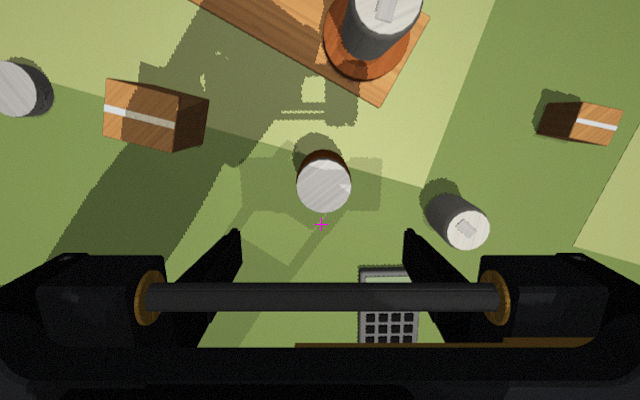

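View pics/side_c.png

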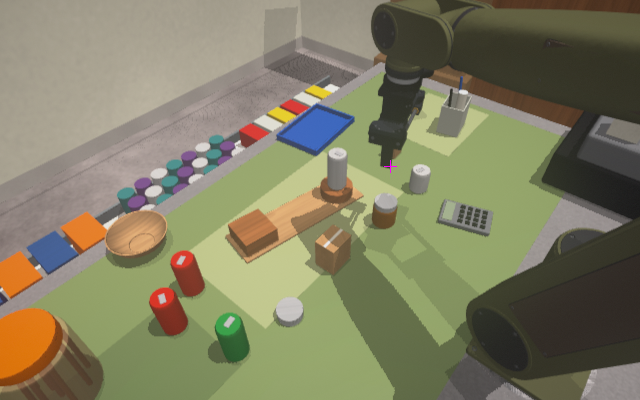

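Run:
```python
from h import *
w=load('wrist_c');s=load('side_c')
for p in ((360,268),(412,266),(418,340)): print(back(w,*p,.015))
for p in ((451,200),(493,212),(484,233),(439,221)): print(back(s,*p,.015))
print(back(w,324,184,.075))
```

```text
[ 0.32466241 -0.17968439  0.015     ]
[ 0.34658916 -0.24572685  0.015     ]
[ 0.23797323 -0.29546449  0.015     ]
[ 0.3271844  -0.26429081  0.015     ]
[ 0.22040849 -0.29296441  0.015     ]
[ 0.20704331 -0.20870664  0.015     ]
[ 0.31427638 -0.17398092  0.015     ]
[ 0.43573677 -0.09693454  0.075     ]
```

>>> servo_tool:
  commands:
    - [1,-2,-15,0,0,0,0]
    - [0,0,-30,0,0,0,0]
    - [0,0,-30,0,0,0,0]
    - [0,0,-20,0,0,0,0]
    - [0,0,0,0,0,0,0]

```text
t: 12.68
tcp_pos: [0.4332, -0.0962, 0.0892]
eef_rot: [[0.961, 0.275, -0.006], [0.275, -0.961, 0.002], [-0.005, -0.004, -1.0]]
ft_force: [0.4, -0.2, -0.8]
finger_gap: 0.999
```

>>> servo_tool:
  commands:
    - [1,-1,-20,0,0,0,0]
    - [0,0,-20,0,0,0,0]
    - [0,0,-20,0,0,0,0]
    - [0,0,-11,0,0,0,0]
    - [0,0,0,0,0,0,0]
    - [0,0,0,0,0,0,1]
    - [0,0,0,0,0,0,1]
    - [0,0,0,0,0,0,1]
    - [0,0,0,0,0,0,1]
    - [0,0,0,0,0,0,1]
  newtons: 25

```text
t: 13.92
tcp_pos: [0.4359, -0.0977, 0.0216]
eef_rot: [[0.961, 0.275, 0.0], [0.275, -0.961, 0.001], [0.0, -0.0, -1.0]]
ft_force: [-0.5, 2.1, 1.5]
finger_gap: 0.603
```

>>> servo_tool:
  commands:
    - [0,0,0,0,0,0,1]
    - [0,0,0,0,0,0,1]

```text
t: 14.18
tcp_pos: [0.4359, -0.0977, 0.0216]
eef_rot: [[0.961, 0.275, 0.0], [0.275, -0.961, 0.0], [0.0, -0.0, -1.0]]
ft_force: [-1.6, 2.7, 2.5]
finger_gap: 0.602
```

>>> servo_tool:
  commands:
    - [0,0,5,0,0,0,1]
    - [0,0,15,0,0,0,1]
    - [0,0,20,0,0,0,1]
    - [0,0,20,0,0,0,1]
    - [0,0,20,0,0,0,1]
    - [0,0,20,0,0,0,1]
    - [0,0,20,0,0,0,1]
    - [0,0,10,0,0,0,1]
    - [0,0,0,0,0,0,1]

```text
t: 15.3
tcp_pos: [0.4363, -0.0982, 0.1523]
eef_rot: [[0.961, 0.275, 0.002], [0.275, -0.961, -0.001], [0.001, 0.001, -1.0]]
ft_force: [0.0, 0.5, -3.7]
finger_gap: 0.606
```

```bash
python3 look.py d wrist scene side
python3 - <<'E'
import cv2
a=cv2.imread('pics/scene_d.png')[80:220,220:380];b=cv2.imread('pics/side_d.png')[90:260,300:480]
cv2.imwrite('pics/d.png',cv2.hconcat([cv2.resize(a,(400,350)),cv2.resize(b,(370,350))]))
E
```

```text
15.3 [ 0.4363 -0.0982  0.1523] 0.606
```

View pics/d.png

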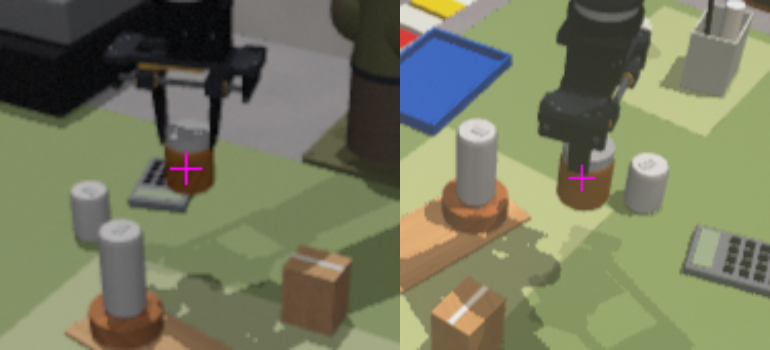

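View pics/wrist_d.png

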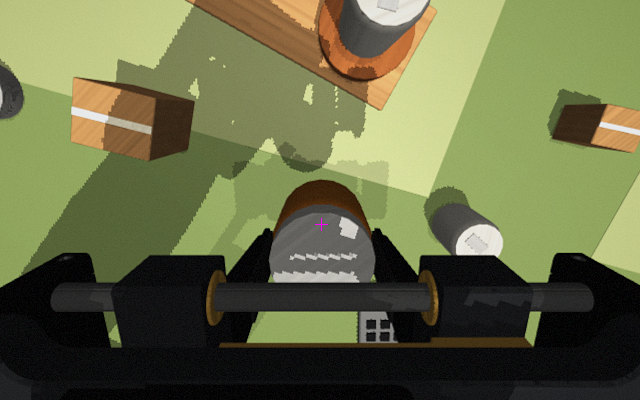

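Run:
```python
from fit import *
fs=[load(n+'_d') for n in('scene','side','wrist')];gs=[grad(f) for f in fs]
for z in (.124,.1307,.137):
    M['jarl']=[cyl(.031,.052,z),cyl(.029,.023,z+.052)]
    for k in ([0,1],[0],[1],[2]): print(z,k,fit([fs[i] for i in k],[gs[i] for i in k],'jarl',(.436,-.098,0)))
```

```text
0.124 [0, 1] (array([ 0.43695454, -0.10071817]), np.float64(243.18203735351562))
0.124 [0] (array([ 0.41349951, -0.11144612]), np.float64(153.40460205078125))
0.124 [1] (array([ 0.43933655, -0.10556697]), np.float64(123.68538665771484))
0.124 [2] (array([ 0.43559883, -0.09858423]), np.float64(87.57337951660156))
0.1307 [0, 1] (array([ 0.43482326, -0.09873934]), np.float64(256.1793518066406))
0.1307 [0] (array([ 0.42356938, -0.10547449]), np.float64(154.25015258789062))
0.1307 [1] (array([ 0.43580198, -0.09860626]), np.float64(123.5274429321289))
0.1307 [2] (array([ 0.43345909, -0.09938677]), np.float64(111.369873046875))
0.137 [0, 1] (array([ 0.43496878, -0.09673028]), np.float64(271.40948486328125))
0.137 [0] (array([ 0.43321662, -0.09978667]), np.float64(155.17462158203125))
0.137 [1] (array([ 0.43222948, -0.091842  ]), np.float64(123.06043243408203))
0.137 [2] (array([ 0.43520079, -0.09854819]), np.float64(94.077392578125))
```

>>> servo_tool:
  commands:
    - [8,10,0,0,0,0,1]
    - [16,20,0,0,0,0,1]
    - [22,27,0,0,0,0,1]
    - [24,30,0,0,0,0,1]
    - [24,30,0,0,0,0,1]
    - [24,30,0,0,0,0,1]
    - [24,30,0,0,0,0,1]
    - [24,30,0,0,0,0,1]
    - [22,27,0,0,0,0,1]
    - [16,20,0,0,0,0,1]

```text
t: 16.7
tcp_pos: [0.6403, 0.1584, 0.1499]
eef_rot: [[0.961, 0.276, -0.002], [0.276, -0.961, 0.0], [-0.002, -0.001, -1.0]]
ft_force: [-0.2, 0.1, -2.8]
finger_gap: 0.602
```

>>> servo_tool:
  commands:
    - [10,12,0,0,0,0,1]
    - [0,0,-15,0,0,0,1]
    - [0,0,-20,0,0,0,1]
    - [0,0,-15,0,0,0,1]
    - [0,0,-10,0,0,0,1]
    - [0,0,0,0,0,0,1]
    - [0,0,0,0,0,0,1]

```text
t: 17.58
tcp_pos: [0.6504, 0.1681, 0.0922]
eef_rot: [[0.961, 0.275, 0.001], [0.275, -0.961, 0.0], [0.001, 0.0, -1.0]]
ft_force: [0.1, 0.2, -2.7]
finger_gap: 0.605
```

```bash
python3 look.py e wrist scene side
python3 - <<'E'
from fit import *
from station import r
z=r.sense()['tcp_pos'][2]-.0216
fs=[load(n+'_e') for n in('scene','side','wrist')];gs=[grad(f) for f in fs]
M['jarl']=[cyl(.031,.052,z),cyl(.029,.023,z+.052)]
for k in ([0,1],[0],[1],[2]): print(z,k,fit([fs[i] for i in k],[gs[i] for i in k],'jarl',(.65,.168,0)),fit([fs[i] for i in k],[gs[i] for i in k],'board',(.6212,.0363,-3.3515)))
import cv2
a=cv2.imread('pics/scene_e.png')[130:280,240:400];b=cv2.imread('pics/side_e.png')[130:290,180:360]
cv2.imwrite('pics/e.png',cv2.hconcat([cv2.resize(a,(400,375)),cv2.resize(b,(400,375))]))
E
```

```text
17.575 [0.6504 0.1681 0.0922] 0.605
0.0708950698062279 [0, 1] (array([0.64684242, 0.16760532]), np.float64(234.69482421875)) (array([ 0.62126641,  0.03605148, -3.35046457]), np.float64(257.91925048828125))
0.0708950698062279 [0] (array([0.64251514, 0.16361237]), np.float64(132.4785919189453)) (array([ 0.62063802,  0.03582156, -3.34980086]), np.float64(121.98602294921875))
0.0708950698062279 [1] (array([0.65386121, 0.16722437]), np.float64(117.36247253417969)) (array([ 0.62154364,  0.03606229, -3.35000118]), np.float64(136.16864013671875))
0.0708950698062279 [2] (array([0.64763943, 0.16678896]), np.float64(99.43704986572266)) (array([ 0.62128601,  0.03499228, -3.35153387]), np.float64(79.11148834228516))
```

View pics/e.png

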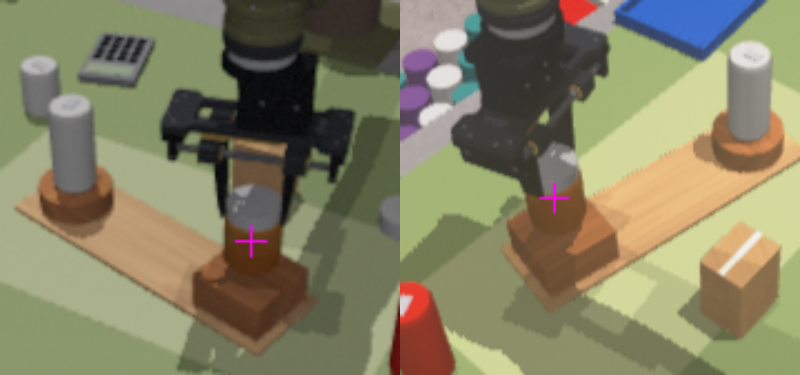

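>>> servo_tool:
  commands:
    - [0.5,0,-8,0,0,0,1]
    - [0,0,-5,0,0,0,1]
    - [0,0,-3,0,0,0,1]
    - [0,0,-1,0,0,0,1]
    - [0,0,0,0,0,0,1]
    - [0,0,0,0,0,0,1]

```text
t: 18.48
tcp_pos: [0.6506, 0.1682, 0.0747]
eef_rot: [[0.961, 0.275, 0.001], [0.275, -0.961, 0.0], [0.001, -0.0, -1.0]]
ft_force: [-0.4, 1.3, -0.6]
finger_gap: 0.604
```

>>> servo_tool:
  commands:
    - [0,0,-0.5,0,0,0,1]
    - [0,0,0,0,0,0,0.3]
    - [0,0,0,0,0,0,0]
    - [0,0,0,0,0,0,0]
    - [0,0,0,0,0,0,0]
    - [0,0,0,0,0,0,0]

```text
t: 19.23
tcp_pos: [0.6503, 0.1681, 0.0738]
eef_rot: [[0.961, 0.275, -0.0], [0.275, -0.961, 0.0], [-0.0, -0.0, -1.0]]
ft_force: [-0.0, 0.6, 0.4]
finger_gap: 0.991
```

>>> servo_tool:
  commands:
    - [0,0,10,0,0,0,0]
    - [0,0,20,0,0,0,0]
    - [0,0,25,0,0,0,0]
    - [0,0,25,0,0,0,0]
    - [-10,0,20,0,0,0,0]
    - [-30,-10,10,0,0,0.15,0]
    - [-40,-20,0,0,0,0.18,0]
    - [-40,-20,0,0,0,0.18,0]
    - [-40,-15,0,0,0,0.18,0]
    - [-35,-10,0,0,0,0.18,0]

```text
t: 20.48
tcp_pos: [0.4536, 0.0926, 0.1847]
eef_rot: [[0.404, 0.915, 0.001], [0.915, -0.404, 0.0], [0.0, 0.001, -1.0]]
ft_force: [0.0, 0.2, -0.2]
finger_gap: 0.999
```

>>> servo_tool:
  commands:
    - [0,0,0,0,0,0.15,0]
    - [0,0,0,0,0,0.15,0]
    - [0,0,0,0,0,0.14,0]
    - [0,0,0,0,0,0,0]

```text
t: 20.98
tcp_pos: [0.455, 0.0932, 0.1847]
eef_rot: [[-0.016, 1.0, 0.001], [1.0, 0.016, 0.0], [0.0, 0.001, -1.0]]
ft_force: [-0.1, -0.2, 0.1]
finger_gap: 1.001
```

```bash
python3 look.py f wrist scene side
python3 - <<'E'
from fit import *
fs=[load(n+'_f') for n in('scene','side','wrist')];gs=[grad(f) for f in fs]
M['jarl']=[cyl(.031,.052,.053),cyl(.029,.023,.053+.052)]
for k in ([0,1],[0],[1],[2]): print(k,fit([fs[i] for i in k],[gs[i] for i in k],'jarl',(.65,.168,0)),fit([fs[i] for i in k],[gs[i] for i in k],'carton',(.4542,.0934,.028)))
E
```

```text
20.975 [0.455  0.0932 0.1847] 1.001
[0, 1] (array([0.65055226, 0.16774065]), np.float64(278.60345458984375)) (array([0.45452366, 0.09336599, 0.01659955]), np.float64(278.4388122558594))
[0] (array([0.64390731, 0.16665309]), np.float64(145.8138885498047)) (array([0.45420704, 0.09340521, 0.05949806]), np.float64(132.70535278320312))
[1] (array([0.65198346, 0.166557  ]), np.float64(144.8772735595703)) (array([0.45464021, 0.09331682, 0.00402063]), np.float64(146.16871643066406))
[2] (array([0.64877995, 0.1670443 ]), np.float64(125.83085632324219)) (array([0.45396597, 0.09133693, 0.02263873]), np.float64(157.1018524169922))
```

View pics/wrist_f.png

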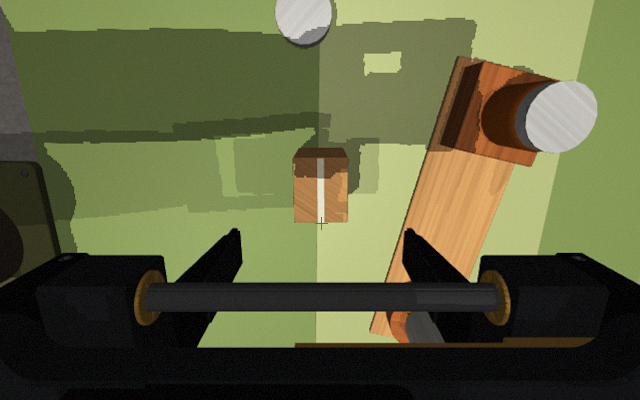

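View pics/side_f.png

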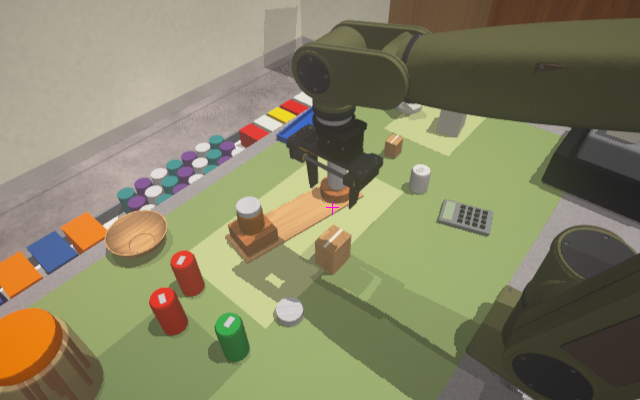

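>>> servo_tool:
  commands:
    - [0,0,-20,0,0,0,0]
    - [0,0,-30,0,0,0,0]
    - [0,0,-30,0,0,0,0]
    - [0,0,-30,0,0,0,0]
    - [0,0,-25,0,0,0,0]
    - [0,0,-14,0,0,0,0]
    - [0,0,0,0,0,0,0]
  newtons: 20

```text
t: 22.0
tcp_pos: [0.454, 0.093, 0.0332]
eef_rot: [[-0.018, 1.0, -0.003], [1.0, 0.018, -0.0], [-0.0, -0.003, -1.0]]
ft_force: [0.2, -0.5, 0.4]
finger_gap: 0.998
```

>>> servo_tool:
  commands:
    - [0,0,0,0,0,0,1]
    - [0,0,0,0,0,0,1]
    - [0,0,0,0,0,0,1]
    - [0,0,0,0,0,0,1]
    - [0,0,0,0,0,0,1]
    - [0,0,0,0,0,0,1]
    - [0,0,0,0,0,0,1]

```text
t: 22.88
tcp_pos: [0.4553, 0.0931, 0.0351]
eef_rot: [[-0.018, 1.0, -0.0], [1.0, 0.018, 0.0], [0.0, -0.0, -1.0]]
ft_force: [-2.2, 0.5, 2.7]
finger_gap: 0.575
```

>>> servo_tool:
  commands:
    - [0,0,5,0,0,0,1]
    - [0,0,15,0,0,0,1]
    - [0,0,20,0,0,0,1]
    - [0,0,20,0,0,0,1]
    - [8,-3,10,0,0,-0.03,1]
    - [18,-6,0,0,0,-0.04,1]
    - [25,-8,0,0,0,-0.04,1]
    - [28,-10,0,0,0,-0.04,1]
    - [28,-10,0,0,0,-0.04,1]
    - [26,-9,0,0,0,-0.04,1]

```text
t: 24.12
tcp_pos: [0.5896, 0.0464, 0.1045]
eef_rot: [[0.213, 0.977, -0.0], [0.977, -0.213, -0.0], [-0.0, -0.0, -1.0]]
ft_force: [-0.1, 1.1, -1.8]
finger_gap: 0.576
```

>>> servo_tool:
  commands:
    - [20,-7,0,0,0,0,1]
    - [12,-4,0,0,0,0,1]
    - [0,0,-15,0,0,0,1]
    - [0,0,-15,0,0,0,1]
    - [0,0,0,0,0,0,1]
    - [0,0,0,0,0,0,1]

```text
t: 24.88
tcp_pos: [0.6199, 0.0364, 0.0746]
eef_rot: [[0.21, 0.978, -0.0], [0.978, -0.21, 0.0], [-0.0, -0.0, -1.0]]
ft_force: [0.8, -0.6, -1.8]
finger_gap: 0.576
```

```bash
python3 look.py g wrist scene side
python3 - <<'E'
from fit import *
from station import r
z=r.sense()['tcp_pos'][2]-.0351
fs=[load(n+'_g') for n in('scene','side','wrist')];gs=[grad(f) for f in fs]
M['carton']=[box(.055,.068,.085,z)]
for k in ([0,1],[0],[1],[2]): print(z,k,fit([fs[i] for i in k],[gs[i] for i in k],'carton',(.621,.036,-.21)))
import cv2
a=cv2.imread('pics/scene_g.png')[130:280,240:400];b=cv2.imread('pics/side_g.png')[130:290,180:360]
cv2.imwrite('pics/g.png',cv2.hconcat([cv2.resize(a,(400,375)),cv2.resize(b,(400,375))]))
E
```

```text
24.875 [0.6199 0.0364 0.0746] 0.576
0.04057703839858572 [0, 1] (array([ 0.61968486,  0.03615459, -0.24384391]), np.float64(267.5548400878906))
0.04057703839858572 [0] (array([ 0.61585534,  0.03295484, -0.36952249]), np.float64(151.8108673095703))
0.04057703839858572 [1] (array([ 0.62164267,  0.03530978, -0.13843781]), np.float64(117.9820785522461))
0.04057703839858572 [2] (array([ 0.61975477,  0.03482802, -0.20004105]), np.float64(148.33453369140625))
```

View pics/g.png

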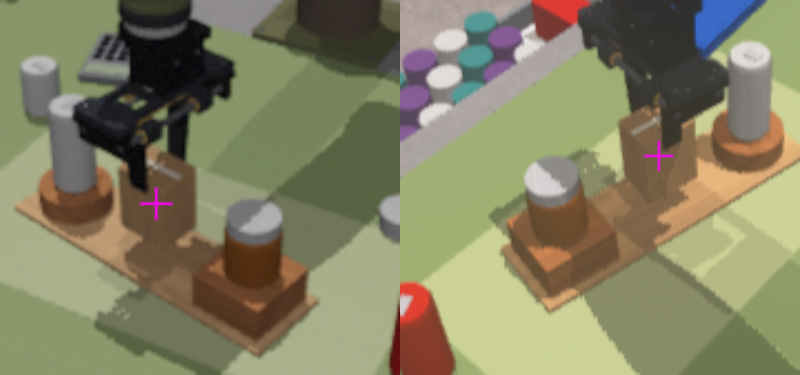

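View pics/wrist_g.png

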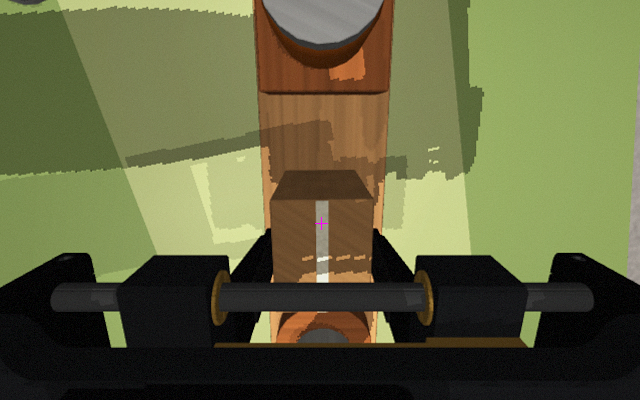

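>>> servo_tool:
  commands:
    - [1,0,-10,0,0,0,1]
    - [0,0,-10,0,0,0,1]
    - [0,0,-6,0,0,0,1]
    - [0,0,-3,0,0,0,1]
    - [0,0,-1.5,0,0,0,1]
    - [0,0,0,0,0,0,1]
    - [0,0,0,0,0,0,1]

```text
t: 25.9
tcp_pos: [0.6217, 0.0361, 0.0448]
eef_rot: [[0.21, 0.978, 0.001], [0.978, -0.21, -0.0], [0.0, 0.001, -1.0]]
ft_force: [0.1, 0.2, -2.1]
finger_gap: 0.579
```

>>> servo_tool:
  commands:
    - [0,0,-1.5,0,0,0,1]
    - [0,0,0,0,0,0,1]
    - [0,0,0,0,0,0,1]

```text
t: 26.28
tcp_pos: [0.6216, 0.0361, 0.0431]
eef_rot: [[0.21, 0.978, 0.001], [0.978, -0.21, -0.0], [0.0, 0.001, -1.0]]
ft_force: [0.4, -0.2, -1.0]
finger_gap: 0.579
```

>>> servo_tool:
  commands:
    - [0,0,-0.5,0,0,0,1]
    - [0,0,0,0,0,0,0.3]
    - [0,0,0,0,0,0,0]
    - [0,0,0,0,0,0,0]
    - [0,0,0,0,0,0,0]
    - [0,0,0,0,0,0,0]
    - [0,0,10,0,0,0,0]
    - [0,0,20,0,0,0,0]
    - [0,0,30,0,0,0,0]
    - [0,0,30,0,0,0,0]

```text
t: 27.52
tcp_pos: [0.6219, 0.0361, 0.1351]
eef_rot: [[0.21, 0.978, 0.002], [0.978, -0.21, -0.0], [0.0, 0.002, -1.0]]
ft_force: [0.6, 0.8, 0.1]
finger_gap: 0.998
```

>>> servo_tool:
  commands:
    - [0,0,30,0,0,0,0]
    - [-8,10,20,0,0,0,0]
    - [-20,25,0,0,0,0,0]
    - [-30,36,0,0,0,0,0]
    - [-32,40,0,0,0,0,0]
    - [-32,40,0,0,0,0,0]
    - [-30,36,0,0,0,0,0]
    - [-22,27,0,0,0,0,0]
    - [-14,17,0,0,0,0,0]
    - [0,0,0,0,0,0,0]

```text
t: 28.78
tcp_pos: [0.4321, 0.2682, 0.1829]
eef_rot: [[0.208, 0.978, 0.0], [0.978, -0.208, 0.0], [0.0, 0.0, -1.0]]
ft_force: [0.6, 0.3, -0.3]
finger_gap: 1.0
```

```bash
python3 look.py h wrist scene side
python3 - <<'E'
from fit import *
fs=[load(n+'_h') for n in('scene','side','wrist')];gs=[grad(f) for f in fs]
M['carton']=[box(.055,.068,.085,.008)]
for k in ([0,1],[0],[1],[2]): print(k,fit([fs[i] for i in k],[gs[i] for i in k],'carton',(.621,.036,-.21)),fit([fs[i] for i in k],[gs[i] for i in k],'tin',(.4335,.2672,0)))
E
```

```text
28.775 [0.4321 0.2682 0.1829] 1.0
[0, 1] (array([ 0.62090159,  0.03521721, -0.18159471]), np.float64(227.81710815429688)) (array([0.43313001, 0.26737515]), np.float64(229.2668914794922))
[0] (array([ 0.62085328,  0.03793784, -0.20551337]), np.float64(151.26129150390625)) (array([0.43361957, 0.26776433]), np.float64(120.18531799316406))
[1] (array([ 0.63160745,  0.02581177, -0.44173304]), np.float64(106.23489379882812)) (array([0.43316893, 0.26721906]), np.float64(109.24618530273438))
[2] (array([ 0.6114077 ,  0.02219384, -0.20954816]), np.float64(39.197967529296875)) (array([0.43302412, 0.26566366]), np.float64(143.0113525390625))
```

View pics/wrist_h.png

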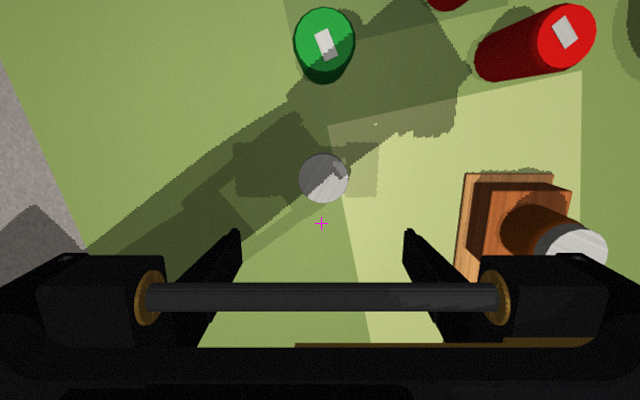

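View pics/scene_h.png

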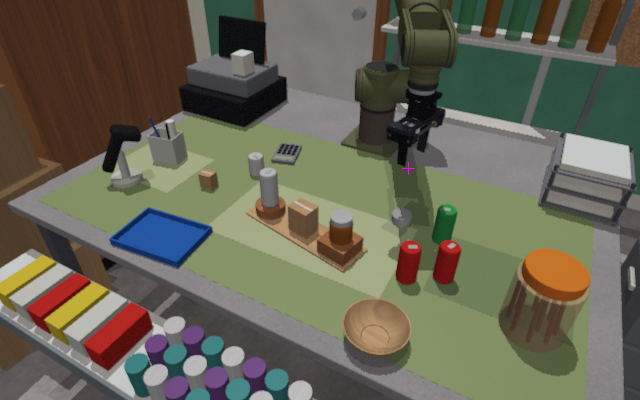

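>>> servo_tool:
  commands:
    - [1,-1,-20,0,0,0,0]
    - [0,0,-30,0,0,0,0]
    - [0,0,-30,0,0,0,0]
    - [0,0,-30,0,0,0,0]
    - [0,0,-25,0,0,0,0]
    - [0,0,-15,0,0,0,0]
    - [0,0,-10,0,0,0,0]
    - [0,0,-5,0,0,0,0]
    - [0,0,0,0,0,0,0]

```text
t: 30.05
tcp_pos: [0.4346, 0.2662, 0.0176]
eef_rot: [[0.21, 0.978, 0.0], [0.978, -0.21, 0.0], [0.0, 0.0, -1.0]]
ft_force: [0.3, 0.4, -0.4]
finger_gap: 1.004
```

>>> servo_tool:
  commands:
    - [-1,1,-8,0,0,0,0]
    - [0,0,-4.5,0,0,0,0]
    - [0,0,0,0,0,0,0]
    - [0,0,0,0,0,0,1]
    - [0,0,0,0,0,0,1]
    - [0,0,0,0,0,0,1]
    - [0,0,0,0,0,0,1]
    - [0,0,0,0,0,0,1]
    - [0,0,0,0,0,0,1]
    - [0,0,0,0,0,0,1]

```text
t: 31.3
tcp_pos: [0.4333, 0.2671, 0.0048]
eef_rot: [[0.21, 0.978, -0.0], [0.978, -0.21, 0.0], [-0.0, -0.0, -1.0]]
ft_force: [-1.4, 0.3, 1.0]
finger_gap: 0.32
```

```bash
python3 look.py i wrist scene side
python3 - <<'E'
import cv2
a=cv2.imread('pics/scene_i.png')[110:260,320:480];b=cv2.imread('pics/side_i.png')[220:380,200:380]
cv2.imwrite('pics/i.png',cv2.hconcat([cv2.resize(a,(400,375)),cv2.resize(b,(400,375))]))
E
```

```text
31.3 [0.4333 0.2671 0.0048] 0.32
```

View pics/i.png

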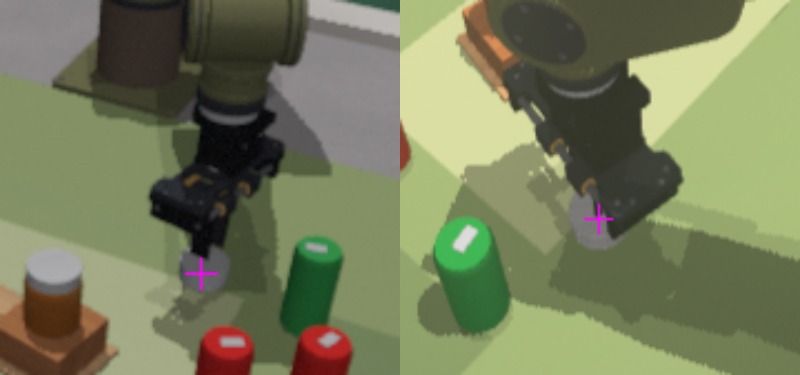

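View pics/wrist_i.png

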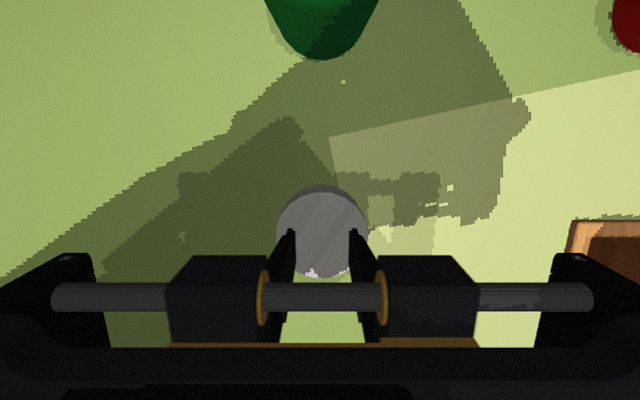

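The tin is not gripped. The wrist view shows the tips at (290,232) and (353,232), lying over its lid, so the fingertips sit higher than the reported TCP. I'll measure that offset from the images.

>>> servo_tool:
  commands:
    - [0,0,5,0,0,0,1]
    - [0,0,10,0,0,0,0.5]
    - [0,0,0,0,0,0,0]
    - [0,0,0,0,0,0,0]
    - [0,0,0,0,0,0,0]
    - [0,0,0,0,0,0,0]
    - [0,0,0,0,0,0,0]

```text
t: 32.33
tcp_pos: [0.4332, 0.2671, 0.0197]
eef_rot: [[0.21, 0.978, -0.0], [0.978, -0.21, -0.0], [-0.0, -0.0, -1.0]]
ft_force: [1.2, 0.7, 0.5]
finger_gap: 0.664
```

```bash
python3 look.py j wrist scene side
python3 - <<'E'
from station import r
from h import *
s=r.sense(); R=s['eef_rot'];p=s['tcp_pos']; f=load('wrist_j')
for up in (0,.01,.02,.03,.04):
    print(up,[np.round(proj(f,p+R@np.array([x,sg*.0475,-up]))[0],1).tolist() for x in (-.01,.01) for sg in (1,-1)])
import cv2
a=cv2.imread('pics/scene_j.png')[130:250,340:460];b=cv2.imread('pics/side_j.png')[240:360,230:350]
cv2.imwrite('pics/j.png',cv2.hconcat([cv2.resize(a,(400,400),interpolation=cv2.INTER_CUBIC),cv2.resize(b,(400,400),interpolation=cv2.INTER_CUBIC)]))
cv2.imwrite('pics/j2.png',cv2.resize(cv2.imread('pics/wrist_j.png')[140:340,180:470],None,fx=2.7,fy=2.7))
E
```

```text
32.325 [0.4332 0.2671 0.0197] 0.664
0 [[388.5, 236.8], [254.8, 236.8], [390.2, 210.0], [253.1, 210.0]]
0.01 [[391.5, 242.5], [251.8, 242.5], [393.4, 214.7], [249.9, 214.6]]
0.02 [[394.8, 248.8], [248.5, 248.8], [396.9, 219.8], [246.5, 219.8]]
0.03 [[398.5, 255.7], [244.9, 255.7], [400.7, 225.4], [242.6, 225.4]]
0.04 [[402.5, 263.4], [240.9, 263.4], [405.0, 231.6], [238.4, 231.6]]
```

View pics/j.png

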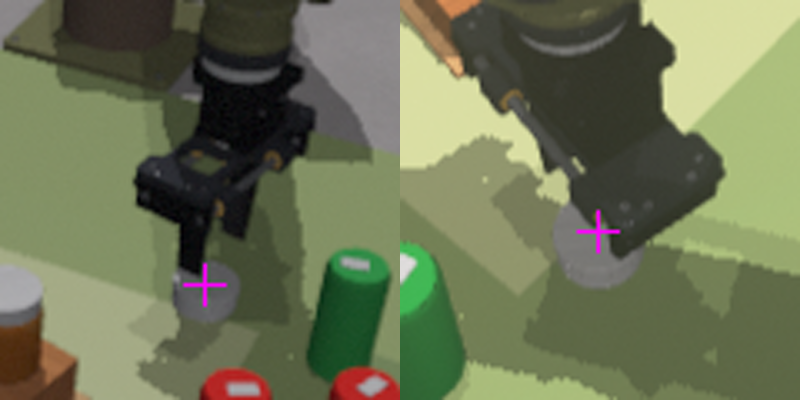

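View pics/j2.png

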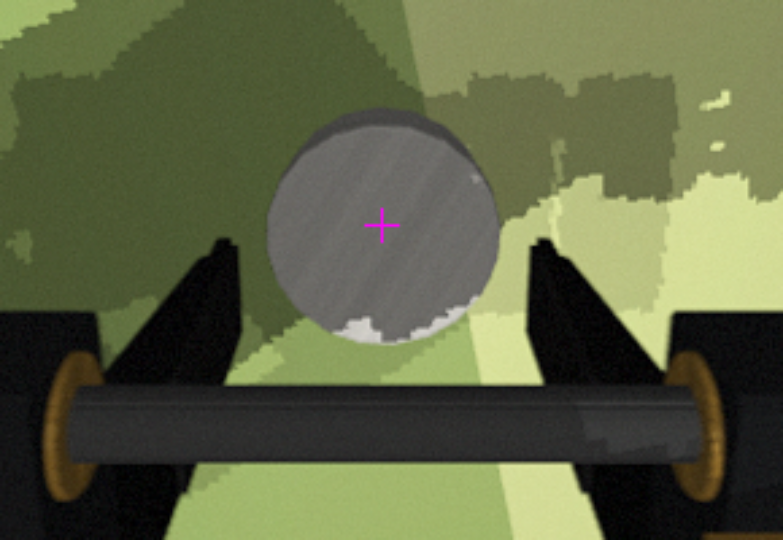

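>>> servo_tool:
  commands:
    - [0,0,0,0,0,0,0]
    - [0,0,0,0,0,0,0]
    - [0,0,0,0,0,0,0]
    - [0,0,0,0,0,0,0]
    - [0,0,-8,0,0,0,0]
    - [0,0,-6,0,0,0,0]
    - [0,0,-4,0,0,0,0]
    - [0,0,-2,0,0,0,0]
    - [0,0,0,0,0,0,0]

```text
t: 33.6
tcp_pos: [0.4332, 0.2671, -0.0003]
eef_rot: [[0.21, 0.978, -0.0], [0.978, -0.21, -0.0], [-0.0, -0.0, -1.0]]
ft_force: [1.3, 0.4, 0.3]
finger_gap: 0.996
```

```bash
python3 look.py k side scene
python3 - <<'E'
import cv2
a=cv2.imread('pics/scene_k.png')[140:240,350:450];b=cv2.imread('pics/side_k.png')[240:360,230:350]
cv2.imwrite('pics/k.png',cv2.hconcat([cv2.resize(a,(400,400),interpolation=cv2.INTER_CUBIC),cv2.resize(b,(400,400),interpolation=cv2.INTER_CUBIC)]))
E
```

```text
33.6 [ 4.332e-01  2.671e-01 -3.000e-04] 0.996
```

View pics/k.png

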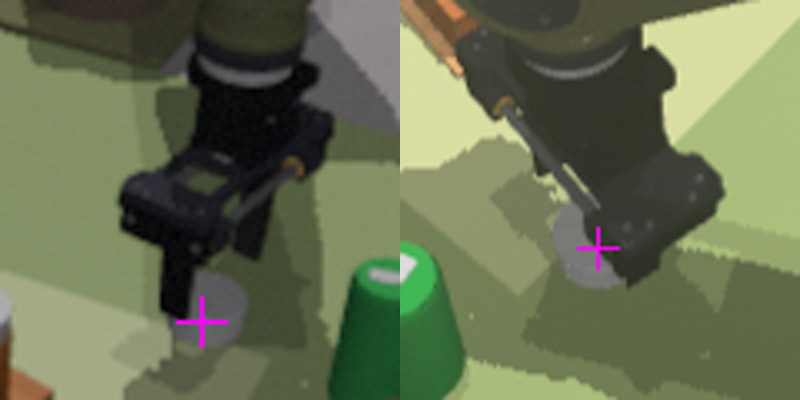

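Run:
```python
from h import *
a=load('scene_k');b=load('side_k')
Y=np.array([.978,-.21,0]);X=np.array([.21,.978,0]);p=np.array([.4332,.2671,0])
for z in (0,.01,.02,.03,.04):
    print(z,[np.round(proj(a,p+Y*y+X*x+[0,0,z])[0],1).tolist() for y in(.0475,.0595) for x in (-.01,.01)])
    print('far',[np.round(proj(a,p-Y*y+X*x+[0,0,z])[0],1).tolist() for y in(.0475,.0595) for x in (-.01,.01)], 'side far', [np.round(proj(b,p-Y*y+X*x+[0,0,z])[0],1).tolist() for y in(.0475,.0595) for x in (-.01,.01)])
```

```text
0 [[388.8, 226.6], [394.5, 229.4], [386.5, 228.5], [392.3, 231.4]]
far [[405.7, 211.8], [411.3, 214.5], [407.7, 210.1], [413.3, 212.7]] side far [[306.5, 327.8], [298.9, 333.1], [309.9, 331.9], [302.3, 337.3]]
0.01 [[389.1, 224.0], [394.9, 226.8], [386.9, 225.9], [392.6, 228.8]]
far [[406.1, 209.3], [411.7, 211.9], [408.1, 207.5], [413.8, 210.1]] side far [[306.4, 325.4], [298.7, 330.8], [309.8, 329.5], [302.1, 335.0]]
0.02 [[389.5, 221.3], [395.3, 224.2], [387.2, 223.3], [393.0, 226.2]]
far [[406.5, 206.7], [412.2, 209.3], [408.6, 204.9], [414.2, 207.5]] side far [[306.2, 323.0], [298.5, 328.4], [309.6, 327.1], [301.9, 332.6]]
0.03 [[389.8, 218.7], [395.7, 221.5], [387.6, 220.6], [393.4, 223.5]]
far [[406.9, 204.1], [412.6, 206.7], [409.0, 202.3], [414.7, 204.9]] side far [[306.0, 320.6], [298.2, 326.0], [309.5, 324.7], [301.6, 330.2]]
0.04 [[390.2, 216.0], [396.1, 218.8], [387.9, 217.9], [393.8, 220.8]]
far [[407.4, 201.5], [413.1, 204.1], [409.4, 199.7], [415.2, 202.3]] side far [[305.8, 318.1], [298.0, 323.6], [309.3, 322.3], [301.4, 327.8]]
```

The tip corners in the scene view at (391,217) and (397,219) put the real fingertips about 34 mm above the reported TCP. I'll go lower in small steps and watch the force.

>>> servo_tool:
  commands:
    - [0,0,-4,0,0,0,0]
    - [0,0,-4,0,0,0,0]
    - [0,0,-4,0,0,0,0]
    - [0,0,0,0,0,0,0]

```text
t: 34.2
tcp_pos: [0.4329, 0.2669, -0.0127]
eef_rot: [[0.21, 0.978, -0.001], [0.978, -0.21, -0.0], [-0.001, -0.001, -1.0]]
ft_force: [-0.0, 0.2, -1.1]
finger_gap: 1.002
```

>>> servo_tool:
  commands:
    - [0,0,-3,0,0,0,0]
    - [0,0,-3,0,0,0,0]
    - [0,0,0,0,0,0,0]

```text
t: 34.58
tcp_pos: [0.4331, 0.267, -0.0185]
eef_rot: [[0.21, 0.978, -0.001], [0.978, -0.21, -0.0], [-0.0, -0.001, -1.0]]
ft_force: [0.1, 0.1, 0.6]
finger_gap: 1.001
```

```bash
python3 look.py l side scene wrist
python3 - <<'E'
import cv2
a=cv2.imread('pics/scene_l.png')[140:240,350:450];b=cv2.imread('pics/side_l.png')[240:360,230:350]
cv2.imwrite('pics/l.png',cv2.hconcat([cv2.resize(a,(400,400),interpolation=cv2.INTER_CUBIC),cv2.resize(b,(400,400),interpolation=cv2.INTER_CUBIC)]))
E
```

```text
34.575 [ 0.4331  0.267  -0.0185] 1.001
```

View pics/l.png

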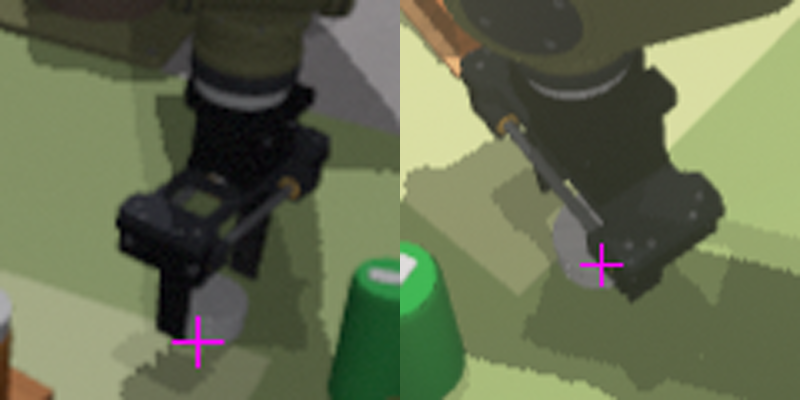

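>>> servo_tool:
  commands:
    - [0,0,-3,0,0,0,0]
    - [0,0,-3,0,0,0,0]
    - [0,0,-2,0,0,0,0]
    - [0,0,0,0,0,0,0]

```text
t: 35.22
tcp_pos: [0.4331, 0.267, -0.0265]
eef_rot: [[0.21, 0.978, -0.001], [0.978, -0.21, -0.0], [-0.0, -0.0, -1.0]]
ft_force: [-0.8, -0.7, -0.4]
finger_gap: 1.0
```

>>> servo_tool:
  commands:
    - [0,0,0,0,0,0,1]
    - [0,0,0,0,0,0,1]
    - [0,0,0,0,0,0,1]
    - [0,0,0,0,0,0,1]
    - [0,0,0,0,0,0,1]
    - [0,0,0,0,0,0,1]
    - [0,0,0,0,0,0,1]

```text
t: 36.1
tcp_pos: [0.4333, 0.2671, -0.0261]
eef_rot: [[0.21, 0.978, -0.0], [0.978, -0.21, -0.0], [-0.0, -0.0, -1.0]]
ft_force: [0.6, -0.3, 0.9]
finger_gap: 0.621
```

>>> servo_tool:
  commands:
    - [0,0,5,0,0,0,1]
    - [0,0,15,0,0,0,1]
    - [0,0,25,0,0,0,1]
    - [0,0,30,0,0,0,1]
    - [0,0,30,0,0,0,1]
    - [0,0,25,0,0,0,1]
    - [0,0,15,0,0,0,1]
    - [0,0,5,0,0,0,1]
    - [0,0,0,0,0,0,1]

```text
t: 37.22
tcp_pos: [0.4331, 0.267, 0.1235]
eef_rot: [[0.21, 0.978, -0.001], [0.978, -0.21, -0.0], [-0.0, -0.0, -1.0]]
ft_force: [0.8, -0.2, -0.9]
finger_gap: 0.627
```

```bash
python3 look.py m side scene wrist
python3 - <<'E'
from fit import *
from station import r
p=r.sense()['tcp_pos'];z=p[2]+.0261
fs=[load(n+'_m') for n in('scene','side','wrist')];gs=[grad(f) for f in fs]
M['tinl']=[cyl(.03,.010,z+.016),cyl(.029,.026,z)]
M['cart']=[box(.055,.068,.085,.008)];M['canr']=[cyl(.0265,.11,.038)];M['jarl']=[cyl(.031,.052,.053),cyl(.029,.023,.053+.052)]
for k in ([0,1],[0],[1],[2]):
  F=[fs[i] for i in k];G=[gs[i] for i in k]
  print(k,*[fit(F,G,n,x) for n,x in (('tinl',(*p[:2],0)),('cart',(.6213,.036,-.21)),('canr',(.5934,-.0957,0)),('jarl',(.65,.168,0)))])
import cv2
a=cv2.imread('pics/scene_m.png')[100:260,240:440];b=cv2.imread('pics/side_m.png')[140:340,200:400]
cv2.imwrite('pics/m.png',cv2.hconcat([cv2.resize(a,(440,352)),cv2.resize(b,(352,352))]))
E
```

```text
37.225 [0.4331 0.267  0.1235] 0.627
[0, 1] (array([0.43345894, 0.26818597]), np.float64(198.94296264648438)) (array([0.61930114, 0.03741559]), np.float64(199.7832794189453)) (array([ 0.59149952, -0.09727537]), np.float64(197.1718292236328)) (array([0.64797623, 0.16927525]), np.float64(237.08267211914062))
[0] (array([0.42788063, 0.26615747]), np.float64(117.19441986083984)) (array([0.62093226, 0.03722723]), np.float64(143.07998657226562)) (array([ 0.5922975 , -0.09667439]), np.float64(179.47348022460938)) (array([0.64583769, 0.16719802]), np.float64(123.0871810913086))
[1] (array([0.42347195, 0.27451584]), np.float64(92.51693725585938)) (array([0.5867333 , 0.07102091]), np.float64(82.20744323730469)) (array([ 0.58009928, -0.10946223]), np.float64(54.26691436767578)) (array([0.64808896, 0.17066063]), np.float64(117.54407501220703))
[2] (array([0.43262188, 0.26588515]), np.float64(106.27971649169922)) (array([0.65658197, 0.02526421]), np.float64(13.151674270629883)) (array([ 0.5814, -0.1077]), np.float64(0.0)) (array([0.63582746, 0.17724441]), np.float64(46.2249641418457))
```

View pics/m.png

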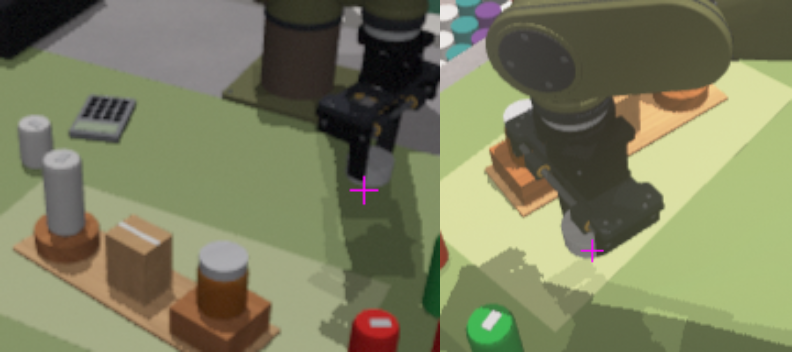

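>>> servo_tool:
  commands:
    - [6,-7,0,0,0,0,1]
    - [14,-17,0,0,0,0,1]
    - [20,-25,0,0,0,0,1]
    - [22,-27,0,0,0,0,1]
    - [22,-27,0,0,0,0,1]
    - [22,-27,0,0,0,0,1]
    - [22,-27,0,0,0,0,1]
    - [20,-25,0,0,0,0,1]
    - [18,-22,0,0,0,0,1]
    - [12,-15,0,0,0,0,1]

```text
t: 38.62
tcp_pos: [0.6119, 0.0465, 0.1232]
eef_rot: [[0.212, 0.977, -0.001], [0.977, -0.212, -0.0], [-0.0, -0.001, -1.0]]
ft_force: [-0.2, 0.6, -0.7]
finger_gap: 0.622
```

>>> servo_tool:
  commands:
    - [8,-10,0,0,0,0,1]
    - [2,-2,-10,0,0,0,1]
    - [0,0,-15,0,0,0,1]
    - [0,0,-10,0,0,0,1]
    - [0,0,0,0,0,0,1]
    - [0,0,0,0,0,0,1]

```text
t: 39.38
tcp_pos: [0.6214, 0.0364, 0.089]
eef_rot: [[0.21, 0.978, 0.0], [0.978, -0.21, 0.0], [0.0, 0.0, -1.0]]
ft_force: [-0.4, -0.5, -1.3]
finger_gap: 0.627
```

```bash
python3 look.py n side scene wrist
python3 - <<'E'
from fit import *
from station import r
p=r.sense()['tcp_pos'];z=p[2]+.0261
fs=[load(n+'_n') for n in('scene','side','wrist')];gs=[grad(f) for f in fs]
M['tinl']=[cyl(.03,.010,z+.016),cyl(.029,.026,z)]
M['carton']=[box(.055,.068,.085,.008)]
for k in ([0,1],[0],[1],[2]):
  F=[fs[i] for i in k];G=[gs[i] for i in k]
  print(k,z,*[fit(F,G,n,x) for n,x in (('tinl',(*p[:2],0)),('carton',(.6213,.036,-.21)))])
import cv2
a=cv2.imread('pics/scene_n.png')[130:280,240:400];b=cv2.imread('pics/side_n.png')[130:290,200:380]
cv2.imwrite('pics/n.png',cv2.hconcat([cv2.resize(a,(400,375),interpolation=cv2.INTER_CUBIC),cv2.resize(b,(400,375),interpolation=cv2.INTER_CUBIC)]))
E
```

```text
39.375 [0.6214 0.0364 0.089 ] 0.627
[0, 1] 0.11576564945329945 (array([0.61707247, 0.04463185]), np.float64(257.4299621582031)) (array([ 0.6209844 ,  0.03667126, -0.16653239]), np.float64(244.3201904296875))
[0] 0.11576564945329945 (array([0.62289247, 0.03779732]), np.float64(138.8432159423828)) (array([ 0.61991761,  0.03670091, -0.13392052]), np.float64(118.95353698730469))
[1] 0.11576564945329945 (array([0.61745077, 0.04293514]), np.float64(127.515869140625)) (array([ 0.62179573,  0.03562184, -0.22080724]), np.float64(126.45420837402344))
[2] 0.11576564945329945 (array([0.62167896, 0.03547786]), np.float64(106.11468505859375)) (array([ 0.63000173,  0.023622  , -0.22473517]), np.float64(112.10481262207031))
```

View pics/n.png

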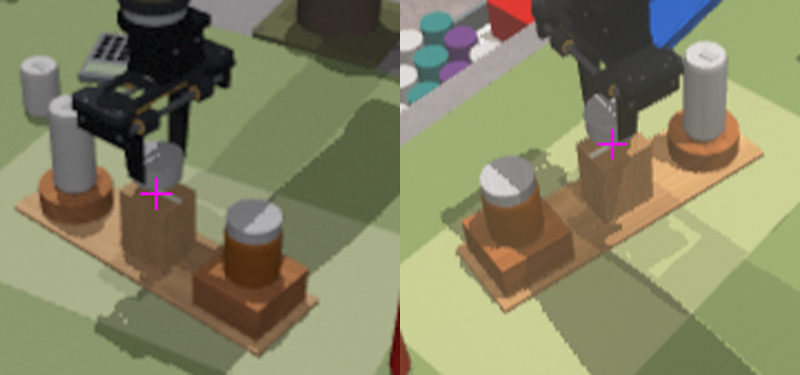

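View pics/wrist_n.png

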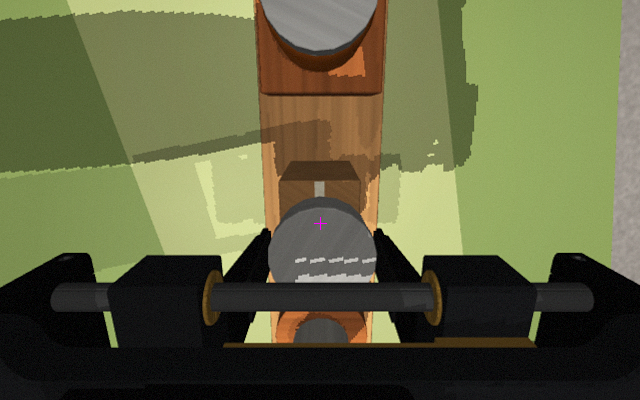

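Run:
```python
from fit import *
from station import r
p=r.sense()['tcp_pos'];z=p[2]+.0261
out=[]
for n,(u,v) in (('scene',(283,178)),('side',(280,165))):
    f=load(n+'_n');im=cv2.resize(f['pixels'][:,:,::-1].copy()[v:v+64,u:u+64] if 0 else f['pixels'][:,:,::-1][v:v+64,u-10:u+54],(400,400),interpolation=cv2.INTER_CUBIC); out.append(im)
w=load('wrist_n');out.append(cv2.resize(w['pixels'][150:330,230:410,::-1],(400,400)))
cv2.imwrite('pics/n2.png',cv2.resize(cv2.hconcat(out[:2]),(800,400)))
```

```text
(no output)
```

View pics/n2.png

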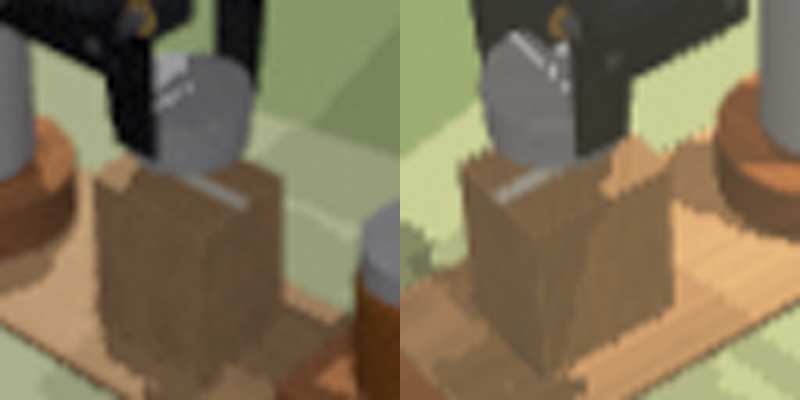

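>>> servo_tool:
  commands:
    - [0,0,-8,0,0,0,1]
    - [0,0,-6,0,0,0,1]
    - [0,0,-3,0,0,0,1]
    - [0,0,-2,0,0,0,1]
    - [0,0,0,0,0,0,1]
    - [0,0,0,0,0,0,1]

```text
t: 40.28
tcp_pos: [0.6215, 0.0361, 0.0701]
eef_rot: [[0.21, 0.978, 0.0], [0.978, -0.21, -0.0], [0.0, 0.0, -1.0]]
ft_force: [0.1, 0.0, -0.1]
finger_gap: 0.626
```

>>> servo_tool:
  commands:
    - [0,0,-1.5,0,0,0,1]
    - [0,0,0,0,0,0,1]
    - [0,0,0,0,0,0,1]

```text
t: 40.65
tcp_pos: [0.6213, 0.0361, 0.0683]
eef_rot: [[0.21, 0.978, -0.0], [0.978, -0.21, -0.0], [-0.0, -0.0, -1.0]]
ft_force: [-0.2, -0.0, -1.4]
finger_gap: 0.624
```

>>> servo_tool:
  commands:
    - [0,0,-1,0,0,0,1]
    - [0,0,0,0,0,0,1]
    - [0,0,0,0,0,0,1]

```text
t: 41.02
tcp_pos: [0.6213, 0.0361, 0.0673]
eef_rot: [[0.21, 0.978, -0.0], [0.978, -0.21, 0.0], [-0.0, -0.0, -1.0]]
ft_force: [0.4, 0.1, -0.7]
finger_gap: 0.625
```

Now I'll release, back off slowly and check.

>>> servo_tool:
  commands:
    - [0,0,-0.5,0,0,0,1]
    - [0,0,0,0,0,0,0.35]
    - [0,0,0,0,0,0,0.2]
    - [0,0,0,0,0,0,0]
    - [0,0,0,0,0,0,0]
    - [0,0,0,0,0,0,0]
    - [0,0,0,0,0,0,0]
    - [0,0,8,0,0,0,0]
    - [0,0,20,0,0,0,0]
    - [0,0,30,0,0,0,0]

```text
t: 42.28
tcp_pos: [0.621, 0.0361, 0.126]
eef_rot: [[0.21, 0.978, -0.001], [0.978, -0.21, 0.0], [-0.0, -0.001, -1.0]]
ft_force: [0.4, 0.2, 0.6]
finger_gap: 0.999
```

>>> servo_tool:
  commands:
    - [0,0,30,0,0,0,0]
    - [0,0,30,0,0,0,0]
    - [-20,0,20,0,0,0,0]
    - [-40,0,10,0,0,0,0]
    - [-40,0,0,0,0,0,0]
    - [-40,0,0,0,0,0,0]
    - [-30,0,0,0,0,0,0]
    - [-10,0,0,0,0,0,0]
    - [0,0,0,0,0,0,0]

```text
t: 43.4
tcp_pos: [0.4419, 0.0361, 0.2162]
eef_rot: [[0.21, 0.978, 0.003], [0.978, -0.21, -0.0], [0.0, 0.003, -1.0]]
ft_force: [0.6, -0.2, -0.2]
finger_gap: 1.0
```

```bash
python3 look.py o side scene wrist
cat > chk.py <<'E'
import sys
from fit import *
t=sys.argv[1]
fs=[load(n+'_'+t) for n in('scene','side','wrist')];gs=[grad(f) for f in fs]
M['tin']=[cyl(.03,.010,.109),cyl(.029,.026,.093)]
M['carton']=[box(.055,.068,.085,.008)];M['tall']=[cyl(.0265,.11,.038)];M['jar']=[cyl(.031,.052,.053),cyl(.029,.023,.053+.052)]
for n,x in (('tin',(.6213,.0361,0)),('carton',(.6213,.036,-.21)),('tall',(.5934,-.0957,0)),('jar',(.65,.168,0)),('board',(.6213,.0361,-3.3515)),('short',(.4288,-.2622,0)),('small',(.5735,-.3509,.103))):
  print(n,*[(np.round(q[0],4).tolist(),round(q[1])) for q in (fit([fs[i] for i in k],[gs[i] for i in k],n,x) for k in ([0,1],[0],[1],[2]))])
a=cv2.imread(f'pics/scene_{t}.png')[130:280,240:400];b=cv2.imread(f'pics/side_{t}.png')[130:290,200:380]
cv2.imwrite(f'pics/{t}.png',cv2.hconcat([cv2.resize(a,(400,375),interpolation=cv2.INTER_CUBIC),cv2.resize(b,(400,375),interpolation=cv2.INTER_CUBIC)]))
E
python3 chk.py o
```

```text
43.4 [0.4419 0.0361 0.2162] 1.0
tin ([0.6212, 0.036], 296) ([0.6193, 0.0356], 143) ([0.6236, 0.0353], 159) ([0.6211, 0.035], 151)
carton ([0.6206, 0.0371, -0.1803], 264) ([0.622, 0.0372, -0.1986], 126) ([0.6198, 0.0372, -0.1811], 139) ([0.6198, 0.0345, -0.2041], 135)
tall ([0.5928, -0.0958], 336) ([0.5923, -0.0966], 179) ([0.5922, -0.0944], 159) ([0.5953, -0.0802], 70)
jar ([0.6497, 0.1679], 274) ([0.6445, 0.1668], 136) ([0.6515, 0.167], 147) ([0.6496, 0.1679], 59)
board ([0.6216, 0.0366, -3.3529], 286) ([0.6217, 0.0366, -3.3543], 138) ([0.6215, 0.0366, -3.3519], 149) ([0.6213, 0.0351, -3.3537], 102)
short ([0.429, -0.2627], 339) ([0.4289, -0.2628], 168) ([0.4289, -0.2625], 171) ([0.4432, -0.2516], 42)
small ([0.5736, -0.3564, -0.1305], 237) ([0.579, -0.3475, 0.1106], 165) ([0.5687, -0.3664, 0.4816], 115) ([0.5791, -0.3068, -0.1864], 30)
```

View pics/o.png

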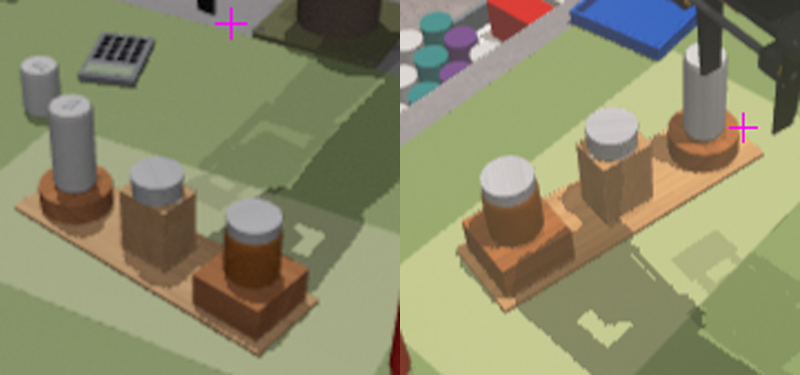

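View pics/wrist_o.png

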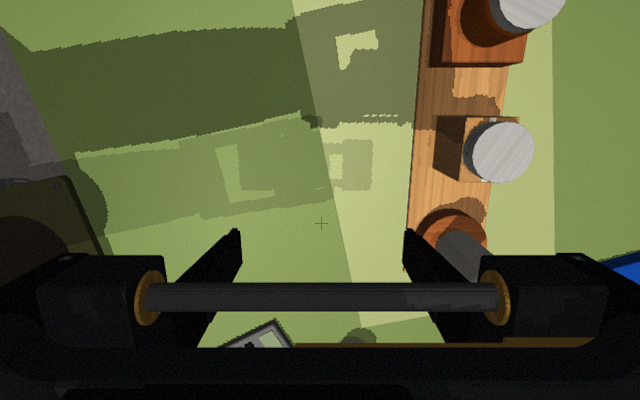

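```bash
python3 -c "
from station import r
s=r.sense();print(s['t'],max(abs(v) for v in s['joint_vel']));print(r.finish_job())"
```

```text
43.55 0.5113205666118212
the job is handed in; nothing more can be done
None
```

I built the display and handed the job in at 43.6 s; no verdict is reported. The plain tall can is on the round riser and the jar is on the square riser. The large carton stands on the board's middle, with the flat tin on top of it.

- **Last camera check (scene and side views together):**
  - The can, jar and carton are each about 1 mm from their targets, and the tin is about 1 mm from the carton's centre.
  - The carton's wider side is within about 0.03 rad of the board's long direction.
  - Everything is upright and let go, with the gripper clear of it all.
- **Bystanders:** The short can reads within 1 mm of where it started. The small carton is also unmoved in the scene view, but the arm hid it in the final side view, so that fit is not valid.
- **Missed grasp:** The first try at the tin closed above it without moving it. The images put the open fingertips about 34 mm behind the reported TCP, so I went lower under force watch and gripped it the second time.
- **Disagreements:** Single-camera fits differed by a few mm in places. The jar read about 5 mm off in x in the scene view alone. The wrist view was partly blocked, so its fits of the tall can and the bystanders were poor.

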